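# Unhook the gel comb and seat it in the casting tray

## Robot

A 7-joint arm with a two-finger parallel gripper is mounted at the origin on a cart in front of the work surface, level with it; the furniture and walls round the work are solid. World frame = base frame: x ahead of the robot, y to its left, z up, the work surface at z = 0. Lengths are in m, angles in rad, forces in N, time in s.
With the tool pointing down it reaches from about 0.4 to 0.85 m from the base axis. Payload 4.5 kg.
Tool frame: the origin (TCP) lies on the centre line of the jaws, within the pads' length; the fingertips stand 14 mm ahead of it and the grasp point (between the pads) lies 5 mm behind it (r.tcp_to_tips is the z of the fingertips in the tool frame, in m); z points along the fingers, y is the direction in which the jaws open and shut (so a half turn about z gives the same grasp; the last joint's range is limited). The gripper opens to 88 mm and grips with 3 to 60 N. Pads are 18 mm wide; open, the fingers measure 123 mm over their backs; the gripper's body (75 mm by 187 mm) begins 45 mm behind the grasp point.
Start: joints at [1.14, 0.689, -0.195, 1.565, 0.157, 0.902, -0.215], TCP at [0.28, -0.559, 0.253] pointing down, gripper open.
Joint ranges: [-3.01, 3.01], [-0.46, 2.08], [-1.47, 1.51], [0.13, 2.56], [-1, 4.14], [0.04, 2.09], [-2.66, 2.66]. Speed limits (rad/s): [2.57, 2.57, 3.14, 3.14, 3.14, 3.14, 3.14].

## Interface

Orientations are given as a unit quaternion [x, y, z, w].
In Python, from plant import r, viewer gives the robot as it stands.
- The arm moves only by the shell command python3 -m inch 'ROWS' [FORCE]. ROWS is JSON, a list of rows, each a list of 3 entries, a list of its own where there are three numbers: the closure, from 0 (fully open) to 1 (shut), then the shift along the tool's x, y, z in cm, then the turn about the tool's z in degrees. In form: [[fingers, [x, y, z], yaw], ...]. A call has 1 to 20 rows; each row is the pose to reach, as a shift and turn from the pose commanded when the call began, along the tool's axes at that moment; what a row does not reach only later rows make up. A row lasts 1/10 s, in which the tool goes at most 50 mm and 8.59 degrees, less where a joint would pass 70% of its speed; a pose out of reach is approached as far as the arm can. A call with a gripper value outside its range is refused whole. The fingers move at their own pace and stop on an object; FORCE is the grip in N (left out, the last holds). Time passes only in rows, so rows that repeat a pose let the fingers close. It gives the time, the measured TCP pose, the force and the opening at its end, in the units of the state.
- r.get_state(): the state, without advancing time (a new reading comes with each control period).
- viewer.snapshot(name): name is "scene" or "top" or "wrist"; returns the picture (480x640x3 uint8, red, green, blue); there is no depth.
- viewer.camera_params(name): a dict with "intrinsics" (3x3 intrinsics, pixels), "world_to_cam" (4x4, takes a point from world to camera coordinates). Camera axes: x right, y up, looking along -z (the intrinsics and any distortion apply to the point x, -y, -z); pixel columns grow to the right and rows downward; lengths in m; the calibration is good to about 2 mm. A picture is of the moment at which its call begins: read the wrist's pose just before it. camera_params takes no time and is no camera call; for the wrist camera it gives the pose at the moment of the call.
- r.finish_job(): hands the job in, once; it reports no verdict.
Trained networks look in the newest picture that a camera, given by its name, has taken for a name from the list of things; names that differ only in an ending like _2 or _b are one class to them, and where a whole thing is asked for, a point or a joint stands for the part that bears it (a point fixed in the world has none). Each returns a list of dicts, best first, with "p" (0 to 1); they miss things now and then, are a little off and sometimes report something else, mostly with a low value. They report only what shows in the picture. A call takes as long as a camera call. They do not tell look-alikes from the thing itself.
- viewer.outline_of(camera, name): "pixels" (480x640 bool, what is visible of it) and "bbox" ([left, top, width, height] in pixels, round what is visible of it).
The state is a dict: "clock": time; "q": joint angles; "qd": joint speeds; "joint_torque": joint torques, N m; "tool_pos": TCP position; "eef_rot": TCP orientation; "contact_force": force on the tool from outside, world axes, zero at the start; "moment": the same for the moment, N m; "opening": opening from 0.0 (shut) to 1.0 (fully open).
Only numpy, scipy, OpenCV 4.12 (cv2) and the standard library are available. Lean on these libraries where they do the work, as an engineer would, in place of code of your own. Each camera call takes 0.05 s, during which the arm holds its last target.

## Task

Take the comb with the five broad teeth off its peg, tipping it so that its hole follows the peg's upturned end, and stand it, teeth down, in the two slots of the grey casting tray. Press it down until both ends are fully home on the slot floors, without straining the peg or the tray, and let go. Leave the fine-toothed comb hanging on its peg and the other things where they are.

Things in the scene. Friction and masses are not known exactly. Their poses are not given: they have to be found in the camera images.
- broad_comb: White rigid gel comb with 5 broad teeth (13 mm each), 70 g, hung on either peg. Origin: middle of the tooth ends; z up from teeth to handle, y along its 116 mm length, x through the thickness; the same turned half round. Teeth z 0 to 22 mm (84 mm long, 4 thick); spine 22 to 46 (116 long, 5 thick), its ends go into the slots; handle 46 to 97 (see broad_comb_top).
- fine_comb: The other white comb, the same but for 12 narrow teeth (4.6 mm); hangs on the other peg and stays there. Same frame and sizes.
- broad_comb_top (a point): Middle of the handle's top face, 97 mm above the comb's origin. Handle 36 mm wide: two grip bars 8 mm wide, 14 mm thick, outer faces at y = +-18 mm, z 46 to 96 (take it across these, fingers either side of the peg); a top bar 14 mm thick, z 88 to 97; between them a 5 mm web with the hole.
- broad_comb_hole (a point): Centre of the broad comb's hanging hole, 76.25 mm above its origin. The hole is 16.5 mm high at mid-width (8.25 mm above and below this point, top arched) and 20 mm wide, through a web 5 mm thick; the comb hangs by the arch.
- broad_comb_end_a (a point): Middle of the underside of the spine at the comb's +y end (y = 55 mm, z = 22 mm in the comb's frame); this underside rests on the slot floor when seated.
- broad_comb_end_b (a point): The same at the comb's -y end.
- comb_stand: Steel peg stand, fixed. Origin on the bench under its crossbar's middle; z up, y along the crossbar; pegs point to its -x, roughly to the robot. Base 90 x 290 x 8 mm; crossbar 276 x 12 x 14 mm at height 150 mm; posts at y = +-132 mm, tops at 157 mm. Two pegs, 6 mm thick, at y = +80 and -80 mm, level at height 150 mm (axis) out to x = -75 mm, then bent up. Combs hang at x = -42 to -58 mm.
- peg_left (a point): Point on the axis of the peg at the stand's y = +80 mm where it bends up: x = -75 mm, height 150 mm. From here it rises 60 degrees from level for 22 mm, to x = -86 mm, height 169 mm, and ends round. An upright comb cannot pass this end at any height: tip the comb's top about 30 degrees towards the crossbar and lead the hole along the slope. Axes as the stand's.
- peg_right (a point): The same for the peg at y = -80 mm.
- casting_tray: Grey tray, fixed, 130 mm (x) by 102 mm (y), floor 4 mm, side walls 32 mm, end walls 22 mm high. Origin on the bench under its middle, z up. At x = 0 a slotted post on each side (y = 47 to 65 and -47 to -65 mm, tops at 48 mm); the comb stands in both slots, its length along the tray's y, either way round. Seated, its spine top is at 52 mm, handle top at 103 mm, mid-plane at about x = -1 mm.
- slot_a (a point): Middle of the +y slot's floor (x = -1, y = 55, z = 28 mm in the tray's frame), where the spine's underside must rest. Each slot is x = -3.5 to +3 mm, flared to 14.5 mm in its top 6 mm, closed at y = +-61 mm, 20 mm deep. A sprung leaf on its +x side narrows it from 5.6 mm (at z 42) to 3 mm at the floor: the comb drops in only until 8 to 12 mm remain, then must be pushed, 5 to 20 N in all.
- slot_b (a point): The same at the tray's -y side (x = -1, y = -55, z = 28 mm).
- bottle: Small white reagent bottle, 41 mm wide, 74 mm high, standing; bystander. Origin under its middle.
- timer: White lab timer, 60 x 60 x 15 mm, lying; bystander. Origin under its middle.
- marker: Marker pen, 126 mm long, lying; bystander. Origin under its middle.
- small_rack: Yellow rack of micro tubes, 62 x 116 x 59 mm; bystander. Origin under its middle.
There are look-alikes about, which are no part of the job. Leave any yellow look-alike of the casting_tray alone.

How it is judged:
By the outcome, as a careful person would: the job done as asked, in the order asked, and still so for the second after the job is handed in, with the robot touching nothing.
It also fails if it takes over 54 s, if anything falls off the work surface, if the arm or the gripper's body presses on something with over 40 N, if the wrist force passes 120 N, or if a joint passes its speed limit or range.

## Working session

There is one attempt and no reset: what is moved stays moved. The work goes in short steps, Python scripts to look and compute and a shell command to move; the robot and the scene stay as the last step left them, time stands still between calls to the robot, and variables do not carry over. Pictures are saved under pics/ and viewed, and the job is handed in when it is done.

```bash
ls; mkdir -p pics
python3 - <<'E'
from plant import r, viewer
import cv2
s=r.get_state(); print(s['clock'],s['tool_pos'],s['eef_rot'],s['opening'],r.tcp_to_tips)
for n in ['scene','top','wrist']:
    im=viewer.snapshot(n); cv2.imwrite(f'pics/{n}0.png',im[:,:,::-1])
    p=viewer.camera_params(n); print(n,p)
E
```

```text
pics
0.0 [ 0.27983706 -0.5581831   0.25191929] [ 9.73107080e-01  2.30351442e-01 -2.76862893e-04 -8.64669017e-04] 0.9995712779741655 0.014
scene {'intrinsics': array([[513.54122834,   0.        , 321.54695414],
       [  0.        , 513.54122834, 238.96925031],
       [  0.        ,   0.        ,   1.        ]]), 'world_to_cam': array([[-0.71584503, -0.69791021,  0.02207338,  0.40254883],
       [ 0.39050569, -0.37393439,  0.84123622, -0.32492895],
       [-0.57885335,  0.61081455,  0.54021698, -0.98801801],
       [ 0.        ,  0.        ,  0.        ,  1.        ]])}
top {'intrinsics': array([[464.35743812,   0.        , 320.6926248 ],
       [  0.        , 464.35743812, 238.20024044],
       [  0.        ,   0.        ,   1.        ]]), 'world_to_cam': array([[-0.00251952, -0.99999456, -0.00212955, -0.04132379],
       [ 0.98051137, -0.00288877,  0.1964411 , -0.5707578 ],
       [-0.19644618, -0.00159311,  0.98051331, -1.07502028],
       [ 0.        ,  0.        ,  0.        ,  1.        ]])}
wrist {'intrinsics': array([[352.1556979 ,   0.        , 315.14845718],
       [  0.        , 352.1556979 , 242.98785123],
       [  0.        ,   0.        ,   1.        ]]), 'world_to_cam': array([[ 4.48477954e-01, -8.93793592e-01, -7.34235570e-04,
        -6.24947850e-01],
       [ 8.53635088e-01,  4.28570844e-01, -2.96030687e-01,
         4.20884589e-02],
       [ 2.64905003e-01,  1.32136468e-01,  9.55178147e-01,
        -3.90080297e-01],
       [ 0.00000000e+00,  0.00000000e+00,  0.00000000e+00,
         1.00000000e+00]])}
```

View pics/scene0.png

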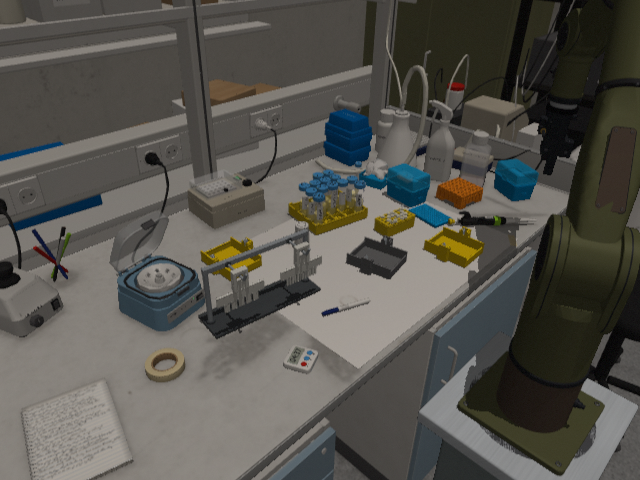

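View pics/top0.png

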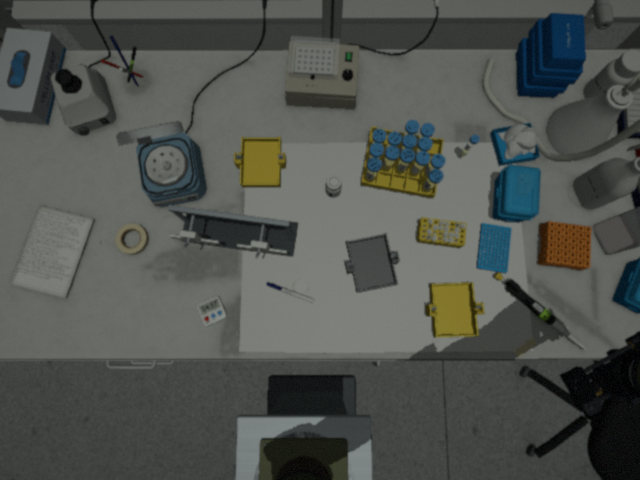

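View pics/wrist0.png

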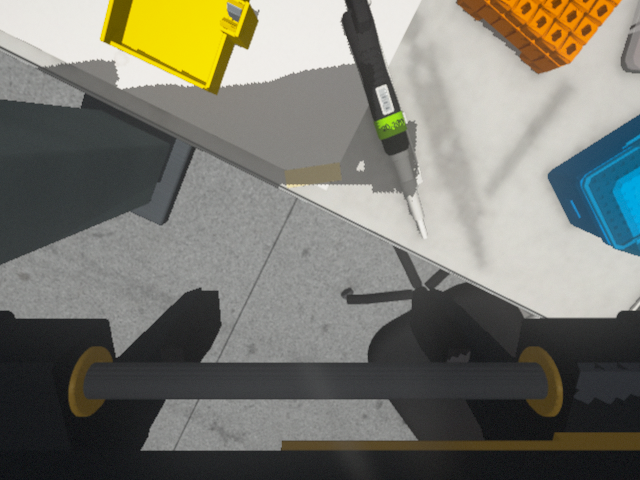

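Run:
```python
import cv2
a=cv2.imread('pics/scene0.png'); b=cv2.imread('pics/top0.png')
cv2.imwrite('pics/c1.png',cv2.resize(a[215:340,190:330],None,fx=5,fy=4.7,interpolation=cv2.INTER_CUBIC))
cv2.imwrite('pics/c2.png',cv2.resize(b[190:330,150:350],None,fx=4,fy=4,interpolation=cv2.INTER_CUBIC))
```

```text
(no output)
```

View pics/c1.png

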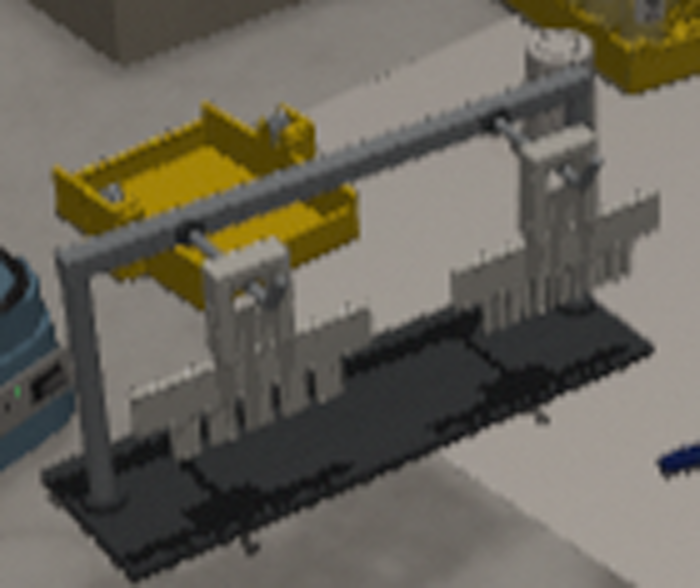

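View pics/c2.png

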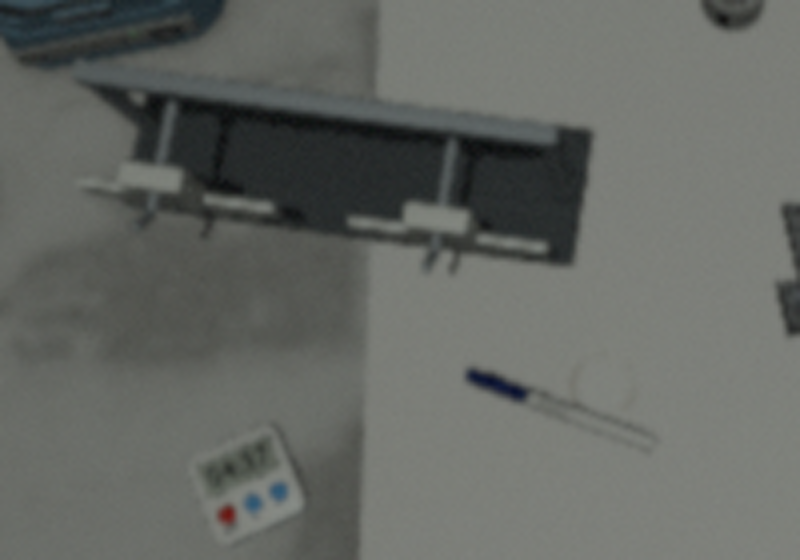

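```bash
cat > h.py <<'E'
import numpy as np, cv2
from plant import r, viewer
def proj(P,X):
    X=np.atleast_2d(X); c=(P['world_to_cam'][:3,:3]@X.T).T+P['world_to_cam'][:3,3]
    c=c*[1,-1,-1]; u=(P['intrinsics']@c.T).T; return u[:,:2]/u[:,2:]
def ray(P,uv):
    R=P['world_to_cam'][:3,:3];t=P['world_to_cam'][:3,3]
    d=np.linalg.inv(P['intrinsics'])@[uv[0],uv[1],1]; d=d*[1,-1,-1]
    return -R.T@t, R.T@d
def onz(P,uv,z):
    o,d=ray(P,uv); return o+d*(z-o[2])/d[2]
def Rz(a): return np.array([[np.cos(a),-np.sin(a),0],[np.sin(a),np.cos(a),0],[0,0,1]])
def put(pose,L): # pose x,y,yaw
    return (Rz(pose[2])@np.atleast_2d(L).T).T+[pose[0],pose[1],0]
E
python3 - <<'E'
from h import *
T=viewer.camera_params('top'); S=viewer.camera_params('scene')
for uv in [(288.7,224.3),(170,207.5)]: print('bar top',onz(T,uv,.157))
# base right corners
for uv in [(150+592/4,190+130/4),(150+573/4,190+264/4)]: print('base',onz(T,uv,.008))
for uv in [(190+80/5,215+255/4.7),(190+590/5,215+78/4.7)]: print('scene bar',onz(S,uv,.157))
print('tray',onz(T,(371,262),.02))
for n in ['casting_tray','broad_comb','comb_stand']:
  for c in ['top','scene']:
    viewer.snapshot(c)
    for o in viewer.outline_of(c,n): print(n,c,o['p'],o['bbox'])
print(r.get_state()['clock'])
E
```

```text
bar top [0.58234491 0.02821883 0.157     ]
bar top [0.62189378 0.29548286 0.157     ]
base [0.62155458 0.01521311 0.008     ]
base [0.53474921 0.02659078 0.008     ]
scene bar [0.61595101 0.29752173 0.157     ]
scene bar [0.57483072 0.03799355 0.157     ]
tray [ 0.51713587 -0.16798778  0.02      ]
casting_tray top 0.88 [425.4, 285.3, 61.8, 51.6]
casting_tray top 0.72 [348.3, 233.6, 51.6, 60.3]
casting_tray top 0.59 [234.2, 135.8, 55.3, 53.9]
casting_tray scene 0.87 [345.7, 236.4, 56.6, 43.0]
casting_tray scene 0.83 [424.5, 226.1, 58.3, 44.0]
casting_tray scene 0.81 [200.6, 238.7, 62.1, 39.4]
casting_tray scene 0.37 [321.8, 299.9, 49.4, 16.1]
broad_comb top 0.51 [169.8, 231.9, 49.4, 14.8]
broad_comb scene 0.59 [216.4, 263.4, 47.7, 49.5]
comb_stand top 0.59 [169.5, 206.3, 124.4, 50.6]
comb_stand top 0.58 [344.4, 234.4, 55.2, 57.3]
comb_stand scene 0.74 [198.3, 231.6, 123.2, 107.1]
comb_stand scene 0.63 [319.2, 300.9, 51.8, 15.5]
0.75
```

```bash
cat >> h.py <<'E'
from scipy.spatial.transform import Rotation as Ro
def tool():
    s=r.get_state(); return np.array(s['tool_pos']),Ro.from_quat(s['eef_rot']).as_matrix(),s
def togo(target,ang=None):
    """shift in tool cm; ang = wanted heading of tool x in world deg"""
    p,R,s=tool(); d=R.T@(np.array(target)-p)*100
    h=np.degrees(np.arctan2(R[1,0],R[0,0])); 
    y=None if ang is None else (h-ang+180)%360-180
    return np.round(d,2),np.round(h,2),y if y is None else round(y,2),s['clock']
E
python3 - <<'E'
from h import *
p,R,s=tool(); W=viewer.camera_params('wrist'); A=W['world_to_cam']
c=-A[:3,:3].T@A[:3,3]; print('cam in tool',R.T@(c-p)); print('view dir in tool',R.T@(-A[2,:3]), 'right',R.T@A[0,:3])
print(togo([0.47,0.255,0.30],-8.4))
E
```

```text
cam in tool [ 0.07545063  0.00049747 -0.13249755]
view dir in tool [-2.95938335e-01  6.92148982e-04  9.55206796e-01] right [ 1.68977443e-04  9.99999760e-01 -6.72254338e-04]
(array([ 53.44, -64.22,  -4.73]), np.float64(26.63), np.float64(35.03), 0.75)
```

Run:
```python
from h import *
print(togo([0.57,-0.17,0.28],7))
```

```text
(array([ 43.33, -21.75,  -2.72]), np.float64(26.63), np.float64(19.63), 0.75)
```

```bash
python3 -m inch '[[0,[4,-2,-1],2],[0,[8,-4,-2],4],[0,[12,-6,-2.7],7],[0,[16,-8,-2.7],10],[0,[20,-10,-2.7],13],[0,[24,-12,-2.7],16],[0,[28,-14,-2.7],19.6],[0,[32,-16,-2.7],19.6],[0,[36,-18,-2.7],19.6],[0,[40,-20,-2.7],19.6],[0,[43.3,-21.8,-2.7],19.6],[0,[43.3,-21.8,-2.7],19.6],[0,[43.3,-21.8,-2.7],19.6]]'
python3 - <<'E'
from h import *
im=viewer.snapshot('wrist'); cv2.imwrite('pics/w1.png',im[:,:,::-1]); P=viewer.camera_params('wrist'); np.savez('w1.npz',**P)
print(r.get_state()['tool_pos'],r.get_state()['q'])
E
```

```text
clock: 2.05
tool_pos: [0.5698, -0.1688, 0.2796]
eef_rot: [0.998, 0.062, -0.0, 0.0]
contact_force: [0.0, -0.6, 0.4]
opening: 1.002
[ 0.56900476 -0.17051377  0.27962813] [ 0.24994396  0.61224438 -0.06364112  1.63441317  0.04823844  0.89700823
 -1.28076659]
```

View pics/w1.png

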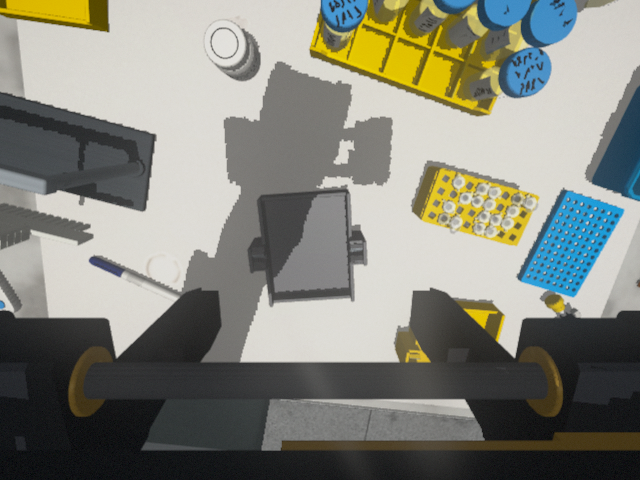

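```bash
python3 -m inch '[[0,[-0.7,0,3],0],[0,[-1.5,0,6],0],[0,[-2.2,0,9],0],[0,[-3,0,11],0],[0,[-3,0,11],0],[0,[-3,0,11],0]]'
python3 - <<'E'
from h import *
im=viewer.snapshot('wrist'); cv2.imwrite('pics/w2.png',im[:,:,::-1]); P=viewer.camera_params('wrist'); np.savez('w2.npz',**P)
E
python3 - <<'E'
import cv2
a=cv2.imread('pics/w2.png'); cv2.imwrite('pics/w2c.png',cv2.resize(a[130:350,190:440],None,fx=3.2,fy=2.7,interpolation=cv2.INTER_CUBIC))
a=cv2.imread('pics/w1.png'); cv2.imwrite('pics/w1c.png',cv2.resize(a[170:320,225:385],None,fx=5,fy=4,interpolation=cv2.INTER_CUBIC))
E
```

```text
clock: 2.7
tool_pos: [0.5396, -0.1749, 0.1703]
eef_rot: [0.998, 0.06, 0.0, 0.0]
contact_force: [0.3, -0.6, 1.3]
opening: 1.001
```

View pics/w2c.png

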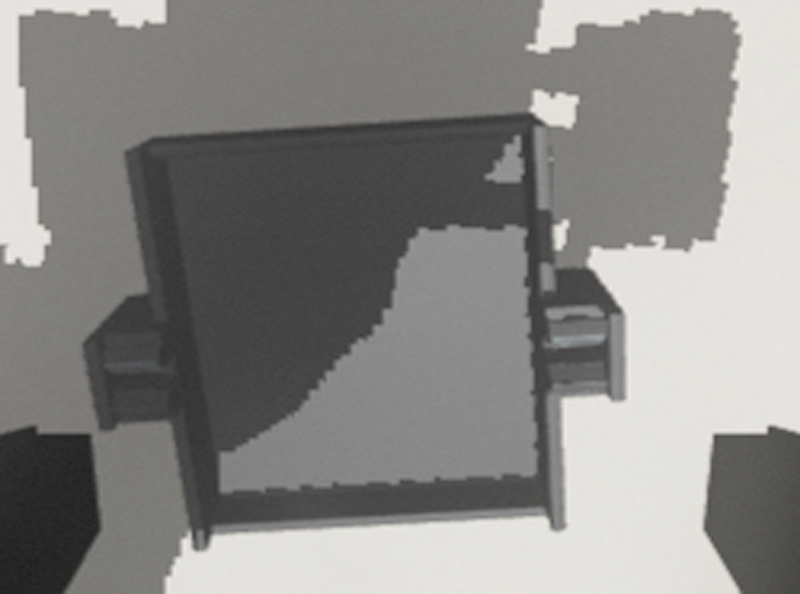

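View pics/w1c.png

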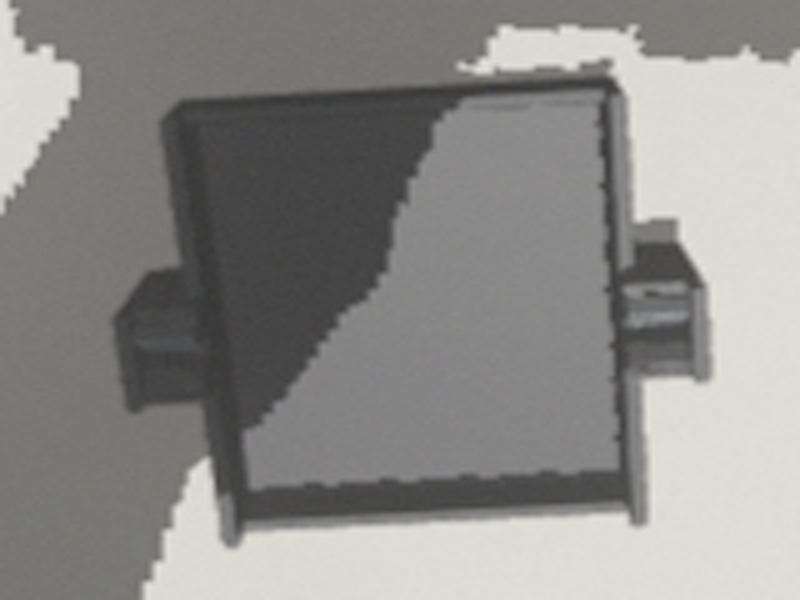

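```bash
cat > tray.py <<'E'
from h import *
from scipy.optimize import least_squares
W=[dict(np.load(f'w{i}.npz')) for i in (1,2)]
names=['LT','RT','LB','RB','pLT','pLB','pRT','pRB']
k1=np.array([(165,118),(628,92),(224,545),(646,523),(115,318),(132,410),(707,285),(710,380)])/[5,4]+[225,170]
k2=np.array([(127,150),(547,126),(194,548),(565,528),(85,345),(103,428),(622,312),(623,400)])/[3.2,2.7]+[190,130]
def mdl(p):
    x,y,a,h,z1,z2,c=p
    L=np.array([(.065,.051,z1),(.065,-.051,z1),(-.065,.051,z1),(-.065,-.051,z1),(c+h,.065,z2),(c-h,.065,z2),(c+h,-.065,z2),(c-h,-.065,z2)])
    return put((x,y,a),L)
def f(p): X=mdl(p); return np.concatenate([proj(W[0],X)-k1,proj(W[1],X)-k2]).ravel()
s=least_squares(f,[.517,-.168,.1,.012,.032,.048,0],loss='soft_l1')
print(np.round(s.x,4),np.degrees(s.x[2])); print(np.round(s.fun.reshape(2,8,2),1).tolist())
g=lambda q:f([*q,.032,.048,0])
s2=least_squares(g,[.517,-.168,.1,.012],loss='soft_l1'); print('fixed z',np.round(s2.x,4))
for i in (0,1):
    im=cv2.imread(f'pics/w{i+1}.png'); p=s2.x
    for yy in(1,-1):
        for z in (.048,.028):
            q=proj(W[i],put(p[:3],[(-.0035,.047*yy,z),(-.0035,.061*yy,z),(.003,.061*yy,z),(.003,.047*yy,z)]))
            if z==.048: q=proj(W[i],put(p[:3],[(-.0075,.047*yy,z),(-.0075,.061*yy,z),(.007,.061*yy,z),(.007,.047*yy,z)]))
            cv2.polylines(im,[np.round(q*16).astype(int)],True,(0,255,0) if z>.03 else (0,0,255),1,cv2.LINE_AA,4)
    q=proj(W[i],put(p[:3],[(.065,.051,.032),(.065,-.051,.032),(-.065,-.051,.032),(-.065,.051,.032)]))
    cv2.polylines(im,[np.round(q*16).astype(int)],True,(255,0,0),1,cv2.LINE_AA,4)
    cv2.imwrite(f'pics/ov{i+1}.png',cv2.resize(im[170:330,200:410],None,fx=3.8,fy=3.7,interpolation=cv2.INTER_CUBIC) if i==1 else im)
E
python3 tray.py
```

```text
[ 0.5154 -0.1687  0.1933  0.0134  0.0294  0.0449 -0.0007] 11.075427832060617
[[[-2.3, -1.3], [-1.8, -1.4], [-1.1, -1.1], [-0.8, -1.1], [-1.5, -0.7], [-1.8, -1.0], [-1.4, -0.6], [-1.3, -1.2]], [[0.8, 1.1], [1.0, 0.4], [0.8, 0.7], [0.3, 0.7], [1.1, 0.1], [0.6, 1.0], [0.6, 0.8], [0.7, 0.4]]]
fixed z [ 0.516  -0.1689  0.1924  0.0133]
```

View pics/ov2.png

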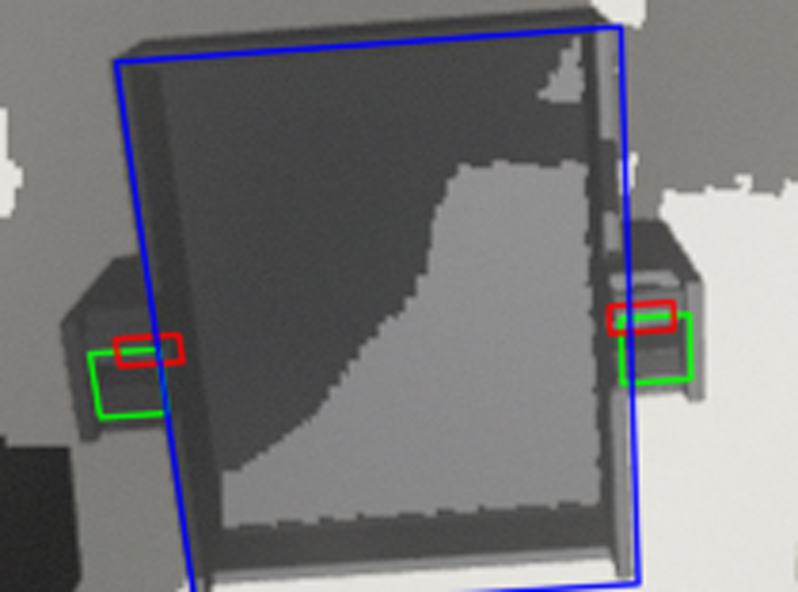

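Run:
```python
from h import *
P=viewer.camera_params('wrist'); im=viewer.snapshot('wrist'); Q=viewer.camera_params('wrist'); cv2.imwrite('pics/w2.png',im[:,:,::-1]); np.savez('w2.npz',**P)
print(np.abs(P['world_to_cam']-Q['world_to_cam']).max(), np.abs(P['world_to_cam']-np.load('w2.npz')['world_to_cam']).max())
s=r.get_state(); print(s['clock'],s['tool_pos'],np.abs(s['qd']).max())
im=im[:,:,::-1]; cv2.imwrite('pics/w2d.png',cv2.resize(im[170:330,200:410],None,fx=3.8,fy=3.7,interpolation=cv2.INTER_CUBIC))
```

```text
0.0008268823352111099 0.0
2.8 [ 0.54095797 -0.17435456  0.17117282] 0.0076885896941721425
```

View pics/w2d.png

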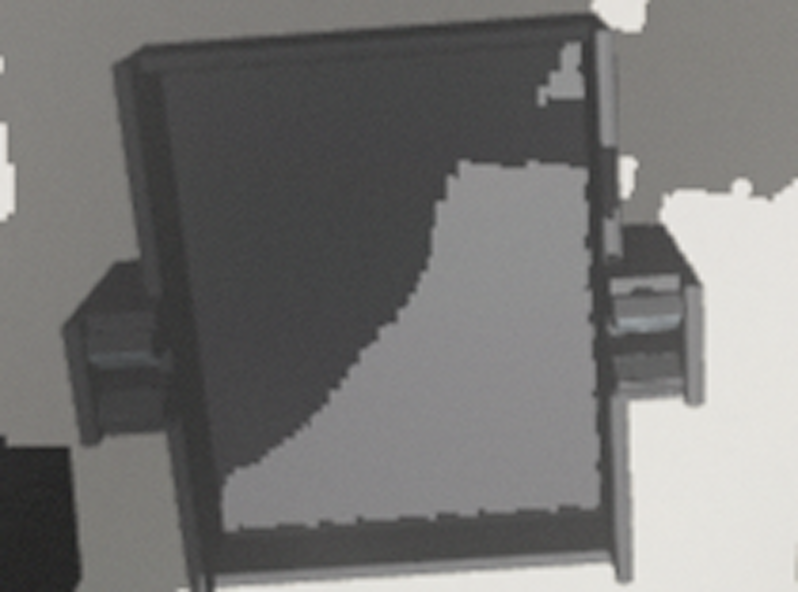

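```bash
cat > tray2.py <<'E'
exec(open('tray.py').read().split("s=least_squares")[0])
W[1]=dict(np.load('w2.npz'))
k2=np.array([(115,65),(612,30),(193,592),(632,580),(65,328),(84,443),(703,286),(703,403)])/[3.8,3.7]+[200,170]
k1o=k1
# 5 params + per view pixel offset small (noise of wrist pose reading), prior 1.5px
def f(p):
    X=mdl([*p[:4],p[4],p[4]+.016,0]); a=proj(W[0],X)+p[5:7]-k1; b=proj(W[1],X)+p[7:9]-k2
    return np.concatenate([a.ravel(),b.ravel(),p[5:9]*.7])
s=least_squares(f,[.517,-.168,.1,.013,.032,0,0,0,0],loss='soft_l1'); p=s.x
print(np.round(p,4),np.degrees(p[2])); print(np.round(s.fun[:32].reshape(2,8,2),1).tolist())
im=cv2.imread('pics/w2.png')
for yy in(1,-1):
  for z,l,h,c in ((.048,-.0075,.007,(0,255,0)),(.042,-.0035,.003,(0,0,255))):
    q=proj(W[1],put(p[:3],[(l,.047*yy,z),(l,.061*yy,z),(h,.061*yy,z),(h,.047*yy,z)]))+p[7:9]
    cv2.polylines(im,[np.round(q*16).astype(int)],True,c,1,cv2.LINE_AA,4)
cv2.imwrite('pics/ov3.png',cv2.resize(im[170:330,200:410],None,fx=3.8,fy=3.7,interpolation=cv2.INTER_CUBIC))
E
python3 tray2.py
```

```text
[ 0.5142 -0.1692  0.1912  0.0134  0.0289  1.1493  0.2775 -0.8316 -0.4717] 10.956120939136053
[[[-0.6, -0.0], [-0.3, 0.1], [0.3, -0.1], [0.5, 0.1], [-0.1, -0.0], [-0.5, -0.3], [0.0, 0.4], [0.1, -0.4]], [[0.2, 0.0], [0.5, 0.2], [0.2, 4.1], [-0.2, 0.2], [0.1, -0.6], [0.2, -0.2], [-0.5, -0.4], [-0.1, 0.0]]]
```

View pics/ov3.png

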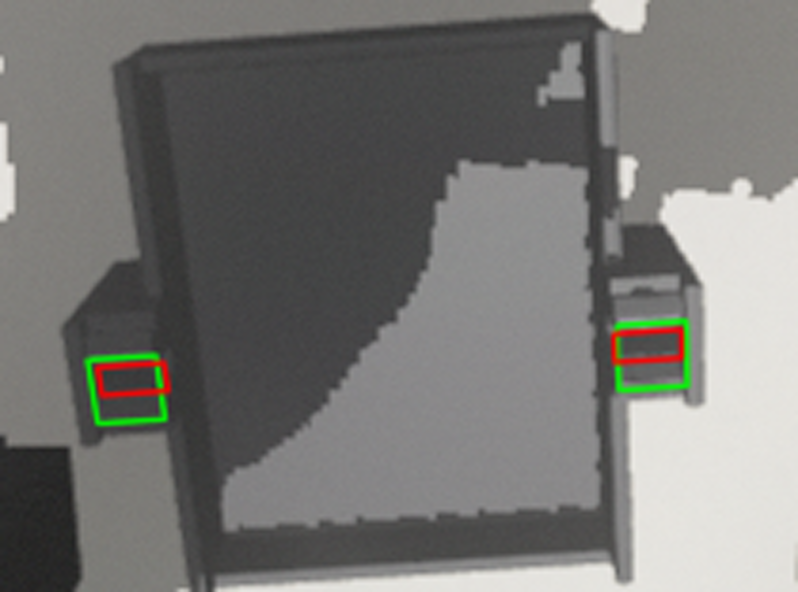

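Run:
```python
from h import *
print(togo([0.53,0.24,0.31],-8.4))
```

```text
(array([  3.98, -41.24, -13.93]), np.float64(6.97), np.float64(15.37), 2.8)
```

```bash
python3 -m inch '[[0,[0,0,-4],0],[0,[0.4,-2,-8],2],[0,[0.8,-6,-11],4],[0,[1.2,-10,-13],6],[0,[1.6,-14.5,-13.9],8],[0,[2,-19,-13.9],10],[0,[2.4,-23.5,-13.9],12],[0,[2.8,-28,-13.9],14],[0,[3.2,-32.5,-13.9],15.4],[0,[3.6,-37,-13.9],15.4],[0,[4,-41.2,-13.9],15.4],[0,[4,-41.2,-13.9],15.4],[0,[4,-41.2,-13.9],15.4],[0,[4,-41.2,-13.9],15.4],[0,[4,-41.2,-13.9],15.4]]'
python3 - <<'E'
from h import *
P=viewer.camera_params('wrist'); im=viewer.snapshot('wrist'); cv2.imwrite('pics/w3.png',im[:,:,::-1]);  np.savez('w3.npz',**P)
s=r.get_state();print(s['tool_pos'],np.abs(s['qd']).max())
E
```

```text
clock: 4.3
tool_pos: [0.5296, 0.2384, 0.3093]
eef_rot: [0.997, -0.075, 0.001, 0.0]
contact_force: [-0.4, -0.9, 0.4]
opening: 0.997
[0.52957849 0.23858448 0.30916373] 0.008430739987192726
```

View pics/w3.png

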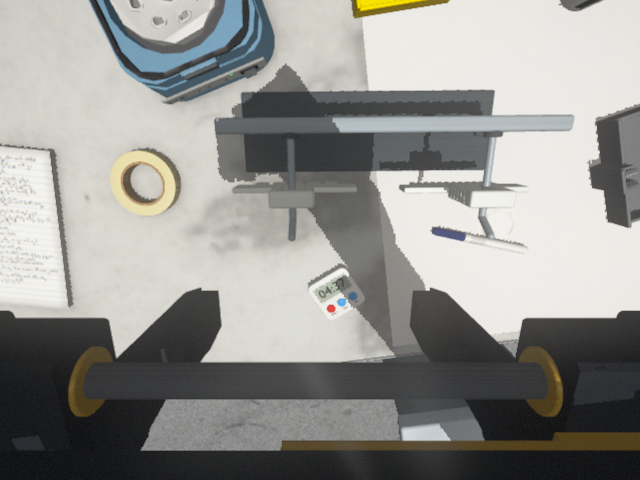

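```bash
python3 -m inch '[[0,[-0.5,-1.5,2.5],0],[0,[-1,-2.5,5],0],[0,[-1,-2.5,6],0],[0,[-1,-2.5,6],0],[0,[-1,-2.5,6],0],[0,[-1,-2.5,6],0]]'
python3 - <<'E'
from h import *
P=viewer.camera_params('wrist'); im=viewer.snapshot('wrist')[:,:,::-1]; cv2.imwrite('pics/w4.png',im);  np.savez('w4.npz',**P)
s=r.get_state();print(s['tool_pos'],np.abs(s['qd']).max())
cv2.imwrite('pics/w4c.png',cv2.resize(im[60:260,180:380],None,fx=4,fy=3,interpolation=cv2.INTER_CUBIC))
im=cv2.imread('pics/w3.png')
cv2.imwrite('pics/w3c.png',cv2.resize(im[90:250,210:370],None,fx=5,fy=3.75,interpolation=cv2.INTER_CUBIC))
E
```

```text
clock: 4.95
tool_pos: [0.5239, 0.2659, 0.2499]
eef_rot: [0.997, -0.074, 0.001, -0.0]
contact_force: [-0.3, -1.0, 0.4]
opening: 1.0
[0.52375068 0.26604977 0.24991731] 0.005082093367950576
```

View pics/w4c.png

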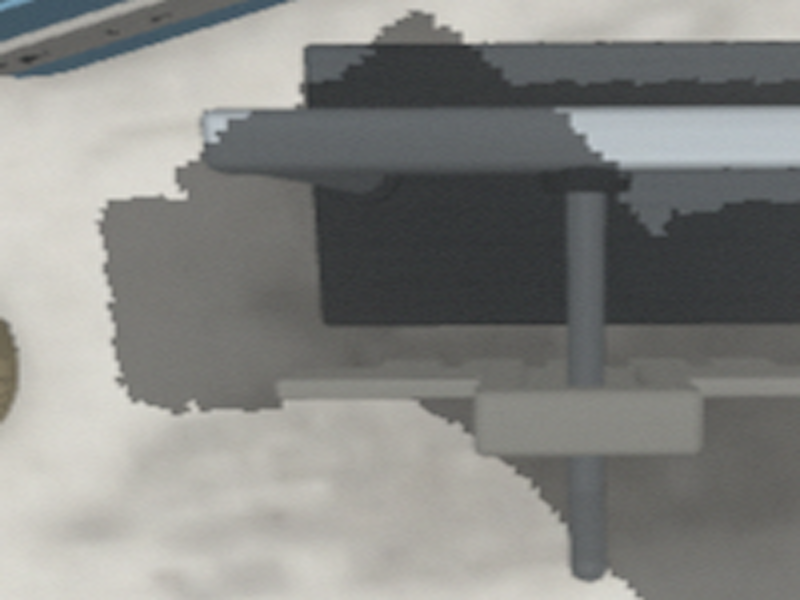

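View pics/w3c.png

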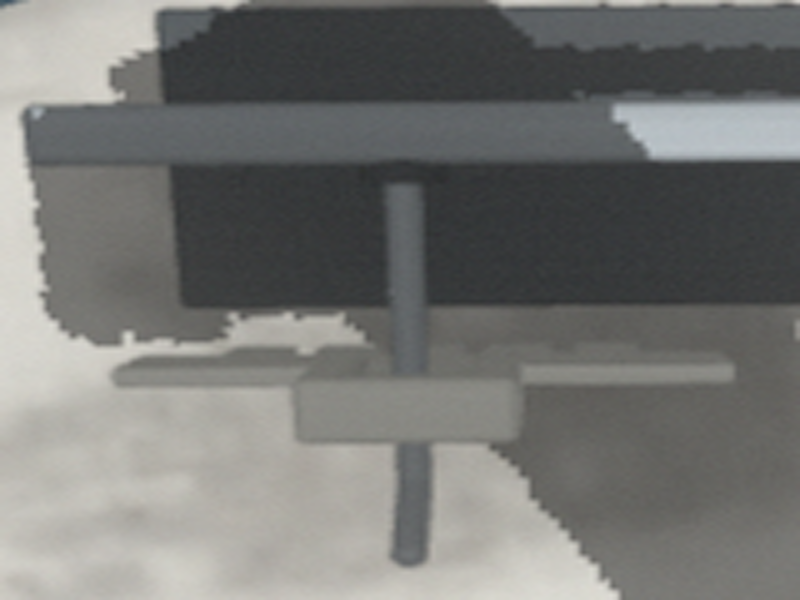

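```bash
cat > st.py <<'E'
from h import *
from scipy.optimize import least_squares
W=[dict(np.load(f'w{i}.npz')) for i in (3,4)]
A=lambda a:np.array(a)/[5,3.75]+[210,90]
B=lambda a:np.array(a)/[4,3]+[180,60]
c=[A([(296,380),(522,378),(297,440),(520,440)]),B([(477,392),(702,390),(477,453),(702,453)])]
s_=[A([(24,106),(32,165),(409,567),(405,180)]),B([(202,110),(205,166),(590,581),(588,192)])]
CL=lambda z:[(.007,.018,z),(.007,-.018,z),(-.007,.018,z),(-.007,-.018,z)]
SL=np.array([(.006,.138,.157),(-.006,.138,.157),(-.0885,.08,.1685),(-.006,.08,.151)])
def f(p):
    o=[]
    for i in (0,1):
        o.append(proj(W[i],put(p[:3],CL(p[3])))-c[i]+p[8+2*i:10+2*i])
        o.append(proj(W[i],put(p[4:7],SL+[0,0,p[7]]))-s_[i]+p[8+2*i:10+2*i])
    return np.concatenate([np.concatenate(o).ravel(),p[8:]*.7])
s=least_squares(f,[.56,.25,-.15,.165,.6,.163,-.15,0,0,0,0,0],loss='soft_l1');p=s.x
print('comb',np.round(p[:4],4),'stand',np.round(p[4:8],4),'off',np.round(p[8:],2),'yaw',np.degrees(p[[2,6]]))
print(np.round(s.fun[:32].reshape(4,4,2),1).tolist())
d=Rz(p[6]).T@np.array([p[0]-p[4],p[1]-p[5],0]); print('comb in stand',d)
T=viewer.camera_params('top'); S=viewer.camera_params('scene')
for n,Pm in (('top',T),('scene',S)):
    im=cv2.imread(f'pics/{n}0.png')
    q=np.concatenate([proj(Pm,put(p[4:7],SL+[0,0,0])),proj(Pm,put(p[4:7],SL*[1,-1,1]))]); print(n,np.round(q,1).tolist())
    print(np.round(proj(Pm,put(p[:3],CL(.1655))),1).tolist())
    for u in q: cv2.circle(im,tuple(np.round(u*16).astype(int)),24,(0,0,255),-1,shift=4)
    for u in proj(Pm,put(p[:3],CL(.1655))): cv2.circle(im,tuple(np.round(u*16).astype(int)),20,(0,255,0),-1,shift=4)
    cv2.imwrite(f'pics/ovs_{n}.png',cv2.resize(im[180:340,150:350],None,fx=4,fy=3.7,interpolation=cv2.INTER_CUBIC))
E
python3 st.py
```

```text
comb [ 0.5576  0.2519 -0.1435  0.1592] stand [ 6.003e-01  1.647e-01 -1.544e-01 -4.000e-04] off [ 0.11 -0.    0.02  0.01] yaw [-8.22353312 -8.84772767]
[[[0.1, -0.5], [-0.2, -0.3], [0.7, 0.6], [0.3, 0.4]], [[-0.2, 0.0], [-0.6, 0.7], [-0.4, 0.2], [0.3, -2.9]], [[-0.4, -0.8], [0.2, -0.3], [0.0, 0.6], [-0.5, 0.4]], [[0.3, 0.0], [0.8, 2.7], [-1.3, 0.1], [0.5, -4.8]]]
comb in stand [-0.05562724  0.07961008  0.        ]
top [[168.1, 205.1], [166.9, 210.2], [183.1, 248.9], [193.0, 214.6], [289.1, 223.1], [288.2, 228.3], [255.2, 259.9], [262.9, 225.1]]
[[179.4, 230.5], [195.4, 232.7], [178.1, 236.6], [194.2, 238.9]]
scene [[201.8, 267.4], [204.3, 270.2], [248.1, 275.5], [229.2, 263.3], [308.2, 228.3], [311.1, 230.5], [311.8, 250.3], [290.8, 240.2]]
[[231.0, 270.2], [246.2, 264.3], [234.4, 273.5], [249.6, 267.5]]
```

View pics/ovs_scene.png

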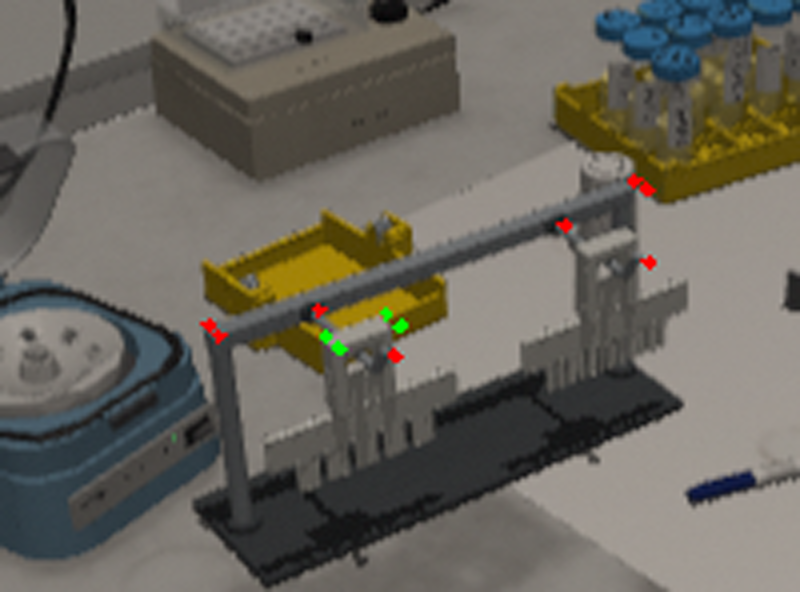

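View pics/ovs_top.png

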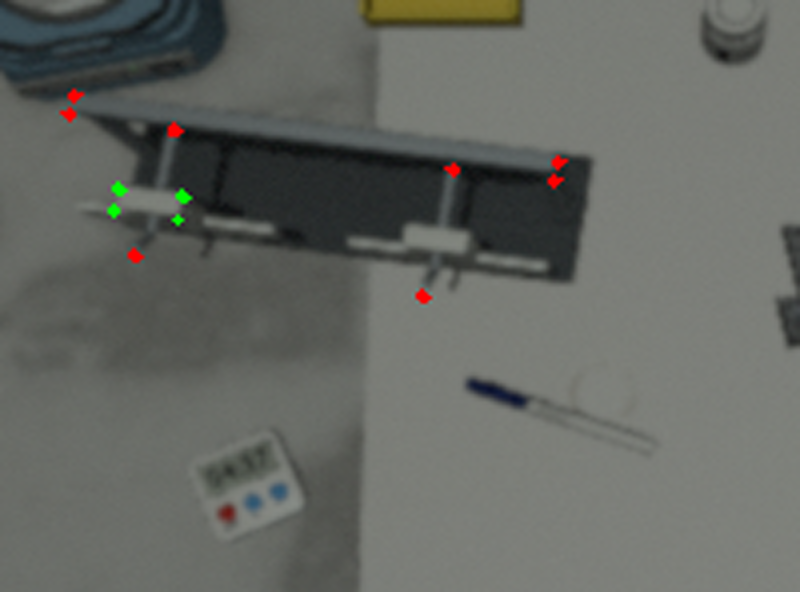

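Run:
```python
import cv2
a=cv2.imread('pics/scene0.png'); b=cv2.imread('pics/top0.png')
x=cv2.resize(a[255:295,205:265],None,fx=13,fy=13,interpolation=cv2.INTER_CUBIC)
y=cv2.resize(b[220:260,165:225],None,fx=13,fy=13,interpolation=cv2.INTER_CUBIC)
cv2.imwrite('pics/z1.png',x);cv2.imwrite('pics/z2.png',y)
```

```text
(no output)
```

View pics/z1.png

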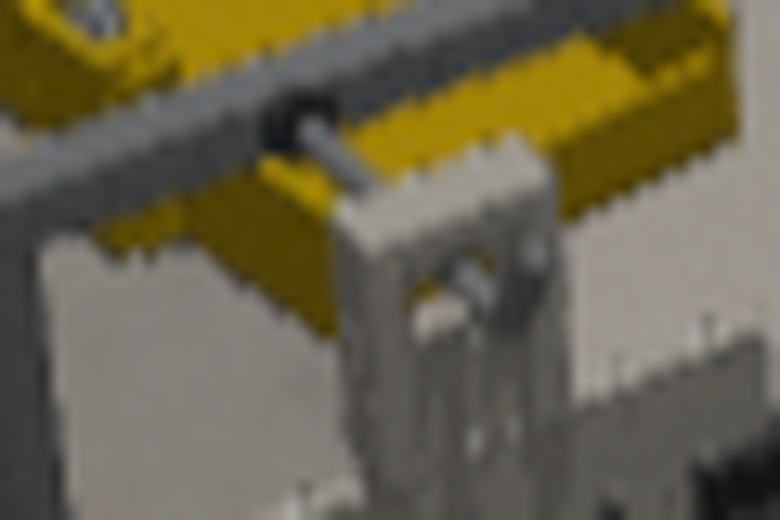

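View pics/z2.png

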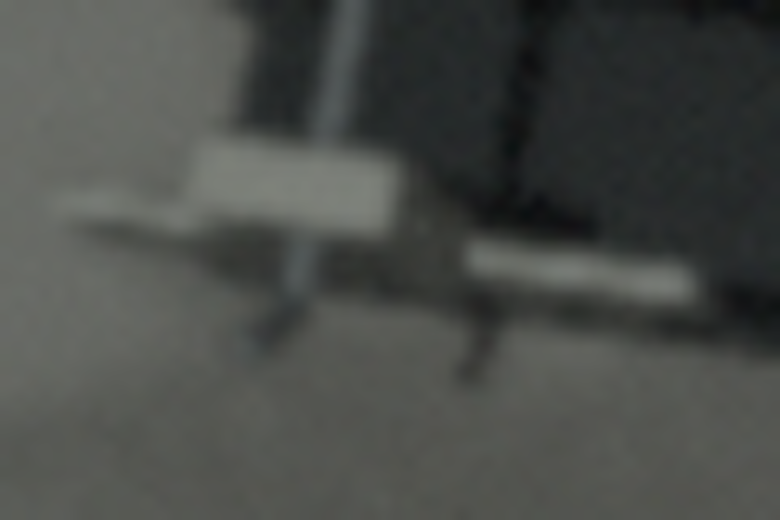

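```bash
cat > st2.py <<'E'
exec(open('st.py').read().split("def f(p)")[0])
T=viewer.camera_params('top'); S=viewer.camera_params('scene')
W+= [T,S]
c.append(np.array([(200,135),(408,158),(192,212),(393,238)])/13+[165,220])
c.append(np.array([(332,205),(515,133),(368,252),(552,182)])/13+[205,255])
for z0 in (None,.1655):
  for use in ([0,1],[2,3],[0,1,2,3]):
    def f(p):
        z=p[3] if z0 is None else z0
        return np.concatenate([(proj(W[i],put(p[:3],CL(z)))-c[i]).ravel() for i in use])
    s=least_squares(f,[.56,.25,-.15,.165],loss='soft_l1');print(use,np.round(s.x,4),np.degrees(s.x[2]).round(1),'rms',np.sqrt(np.mean(s.fun**2)).round(2))
for k,(a,b) in {'tip':(2,2)}.items():
    pts=[s_[0][2],s_[1][2]]
    M=[];v=[]
    for P_,u in zip(W,pts+[np.array([245,368])/13+[165,220],np.array([545,242])/13+[205,255]]):
        o,d=ray(P_,u); d/=np.linalg.norm(d); Q=np.eye(3)-np.outer(d,d); w=1/np.linalg.norm(o-[.51,.25,.17]); M.append(Q*w); v.append(Q@o*w)
    print('tip',np.linalg.lstsq(np.vstack(M),np.concatenate(v),rcond=None)[0])
E
python3 st2.py
```

```text
[0, 1] [ 0.5576  0.2519 -0.1436  0.159 ] -8.2 rms 0.43
[2, 3] [ 0.5605  0.2516 -0.1334  0.1608] -7.6 rms 0.6
[0, 1, 2, 3] [ 0.5583  0.2518 -0.1449  0.1623] -8.3 rms 0.71
[0, 1] [ 0.5587  0.2516 -0.1449  0.165 ] -8.3 rms 0.75
[2, 3] [ 0.5587  0.2522 -0.1225  0.165 ] -7.0 rms 1.03
[0, 1, 2, 3] [ 0.5587  0.2517 -0.1427  0.165 ] -8.2 rms 0.91
tip [0.52649467 0.25643497 0.17197461]
```

```bash
cat > cs.py <<'E'
import numpy as np, sys
PV=69.
def box(x0,x1,z0,z1,n=.7):
    xs=np.linspace(x0,x1,max(2,int((x1-x0)/n)+1)); zs=np.linspace(z0,z1,max(2,int((z1-z0)/n)+1))
    return [(x,z) for x in xs for z in (z0,z1)]+[(x,z) for z in zs for x in (x0,x1)]
up=np.array(box(-2.5,2.5,84,88)+box(-7,7,88,97)); lo=np.array(box(-2.5,2.5,46,68)+box(-2.5,2.5,22,46))
peg=np.array([(0,150),(-75,150),(-86,169)],float)
def dist(P):
    d=np.full(len(P),1e9)
    for a,b in zip(peg[:-1],peg[1:]):
        v=b-a; t=np.clip((P-a)@v/(v@v),0,1); d=np.minimum(d,np.linalg.norm(P-a-t[:,None]*v,axis=1))
    return d
ts=np.radians(np.arange(-10,61,1.))
def clr(X,Z):
    """for each tilt: clearance up, lo"""
    o=[]
    for t in ts:
        R=np.array([[np.cos(t),np.sin(t)],[-np.sin(t),np.cos(t)]]) # top -> +x
        f=lambda S: dist((S-[0,PV])@R.T+[X,Z]).min()-3
        o.append((f(up),f(lo)))
    return np.array(o)
def run(path,t0=0,step=1.):
    t=t0; out=[]
    path=np.array(path,float)
    for a,b in zip(path[:-1],path[1:]):
        n=max(1,int(np.linalg.norm(b-a)/step))
        for k in range(1,n+1):
            X,Z=a+(b-a)*k/n; c=clr(X,Z); ok=c.min(1)>0; dg=np.degrees(ts)
            if not ok.any(): return out,(X,Z,'JAM')
            i=np.argmin(np.where(ok,abs(dg-t),1e9)); t=dg[i]
            rng=dg[ok]
            out.append((X,Z,t,rng.min(),rng.max(),c[i,0],c[i,1]))
    return out,None
if __name__=='__main__':
    Z0=153-84.25+69
    for up_ in (3,5,7,9):
      for sl in (50,55,60,65):
       for xb in (-70,-73,-76):
        e=np.array([np.cos(np.radians(sl)),0]);
        zc=Z0+up_
        p=[(-56,Z0+.3),(-56,zc),(xb,zc),(xb-20,zc+20*np.tan(np.radians(sl))),(xb-45,zc+20*np.tan(np.radians(sl)))]
        o,j=run(p)
        if j is None:
            m=max(x[2] for x in o); sl_=min(x[4]-x[3] for x in o); print(up_,sl,xb,'maxtilt',m,'minrange',sl_, 'maxjump',max(abs(np.diff([x[2] for x in o]))))
E
python3 cs.py
```

```text
3 50 -70 maxtilt 48.00000000000001 minrange 11.999999999999986 maxjump 21.0
3 50 -73 maxtilt 17.0 minrange 18.0 maxjump 3.0000000000000004
3 50 -76 maxtilt 33.0 minrange 11.000000000000002 maxjump 3.0000000000000004
3 55 -73 maxtilt 19.0 minrange 18.0 maxjump 4.999999999999998
3 55 -76 maxtilt 21.0 minrange 11.000000000000002 maxjump 3.0000000000000004
3 60 -73 maxtilt 42.0 minrange 17.999999999999993 maxjump 15.0
3 60 -76 maxtilt 14.999999999999998 minrange 11.000000000000002 maxjump 3.0000000000000004
3 65 -76 maxtilt 46.0 minrange 11.000000000000002 maxjump 3.0000000000000004
5 50 -73 maxtilt 25.0 minrange 25.0 maxjump 10.0
5 50 -76 maxtilt 23.0 minrange 25.0 maxjump 3.0
5 55 -73 maxtilt 43.0 minrange 16.999999999999993 maxjump 16.0
5 55 -76 maxtilt 14.999999999999998 minrange 25.0 maxjump 3.0
5 60 -76 maxtilt 12.000000000000002 minrange 25.0 maxjump 3.0
7 50 -76 maxtilt 16.0 minrange 25.0 maxjump 3.0
7 55 -76 maxtilt 16.0 minrange 25.0 maxjump 5.0
7 60 -76 maxtilt 29.000000000000004 minrange 25.0 maxjump 11.0
9 50 -76 maxtilt 31.0 minrange 24.0 maxjump 15.0
9 55 -76 maxtilt 40.0 minrange 19.999999999999993 maxjump 16.999999999999996
9 60 -76 maxtilt 50.0 minrange 9.999999999999993 maxjump 21.0
```

```bash
cat > cs2.py <<'E'
from cs import *
import itertools
Z0=153-84.25+69
res=[]
def ev(p):
    worst=0;mt=0;mn=99
    for dx,dz in ((0,0),(2,0),(-2,0),(0,2),(0,-2),(1.5,1.5),(-1.5,-1.5)):
        o,j=run(np.array(p)+[dx,dz],step=1.5)
        if j: return None
        worst=max(worst,max(abs(np.diff([x[2] for x in o])))); mt=max(mt,max(x[2] for x in o)); mn=min(mn,min(x[2] for x in o))
    return worst,mt,mn
for up_,xb,sl,L in itertools.product((4,5,6,7),(-74,-76,-78,-80),(50,55,60,65),(16,20)):
    zc=Z0+up_; h=L*np.tan(np.radians(sl))
    p=[(-56,zc),(xb,zc),(xb-L,zc+h),(xb-L-25,zc+h)]
    r_=ev(p)
    if r_: res.append((r_,up_,xb,sl,L))
res.sort()
for x in res[:15]: print(x)
E
python3 cs2.py
```

```text
Still running in the background as job /tmp/bash_jobs.1000/2523a53692de (pid 939). You'll get a notice when it ends.
```

Edit , replacing
```

```
with
```

```

```bash
cat /tmp/bash_jobs.1000/2523a53692de/stdout
python3 - <<'E'
from h import *
a=np.radians(-8.3); ex=np.array([np.cos(a),np.sin(a)])
print(togo([0.5585,0.2517,0.18],-8.3)); print(togo([0.5585,0.2517,0.1325],-8.3))
E
```

```text
((np.float64(5.000000000000002), np.float64(50.0), np.float64(0.0)), 4, -76, 50, 20)
((np.float64(7.0), np.float64(28.0), np.float64(0.0)), 5, -78, 60, 16)
((np.float64(7.0), np.float64(28.0), np.float64(0.0)), 5, -78, 60, 20)
((np.float64(7.0), np.float64(32.0), np.float64(0.0)), 7, -80, 60, 16)
((np.float64(7.0), np.float64(32.0), np.float64(0.0)), 7, -80, 60, 20)
((np.float64(7.0), np.float64(34.0), np.float64(0.0)), 6, -78, 55, 16)
((np.float64(7.0), np.float64(34.0), np.float64(0.0)), 6, -78, 55, 20)
((np.float64(7.0), np.float64(38.0), np.float64(0.0)), 5, -78, 55, 16)
((np.float64(7.0), np.float64(38.0), np.float64(0.0)), 5, -78, 55, 20)
((np.float64(7.0), np.float64(42.0), np.float64(0.0)), 7, -80, 55, 16)
((np.float64(7.0), np.float64(42.0), np.float64(0.0)), 7, -78, 50, 16)
((np.float64(7.0), np.float64(42.0), np.float64(0.0)), 7, -78, 50, 20)
((np.float64(7.0), np.float64(43.0), np.float64(0.0)), 7, -80, 55, 20)
((np.float64(7.0), np.float64(46.0), np.float64(0.0)), 7, -80, 65, 16)
((np.float64(7.0), np.float64(47.0), np.float64(0.0)), 7, -80, 65, 20)
(array([3.63, 0.92, 7.  ]), np.float64(-8.44), np.float64(-0.14), 5.0)
(array([ 3.62,  0.92, 11.75]), np.float64(-8.44), np.float64(-0.14), 5.0)
```

```bash
python3 -m inch '[[0.25,[1.2,0.3,1],0],[0.25,[2.4,0.6,2],0],[0.25,[3.6,0.9,3],0],[0.25,[3.6,0.9,4.5],0],[0.25,[3.6,0.9,5.5],0],[0.25,[3.6,0.9,5.5],0],[0.25,[3.6,0.9,5.5],0],[0.25,[3.6,0.9,5.5],0]]'
python3 - <<'E'
from h import *
P=viewer.camera_params('wrist'); im=viewer.snapshot('wrist')[:,:,::-1]; cv2.imwrite('pics/w5.png',im);  np.savez('w5.npz',**P)
print(togo([0.5585,0.2517,0.1325],-8.3))
E
```

```text
clock: 5.8
tool_pos: [0.5574, 0.2527, 0.1942]
eef_rot: [0.997, -0.073, 0.0, -0.0]
contact_force: [0.3, 1.1, -0.9]
opening: 0.75
(array([0.12, 0.09, 6.19]), np.float64(-8.35), np.float64(-0.05), 5.85)
```

View pics/w5.png

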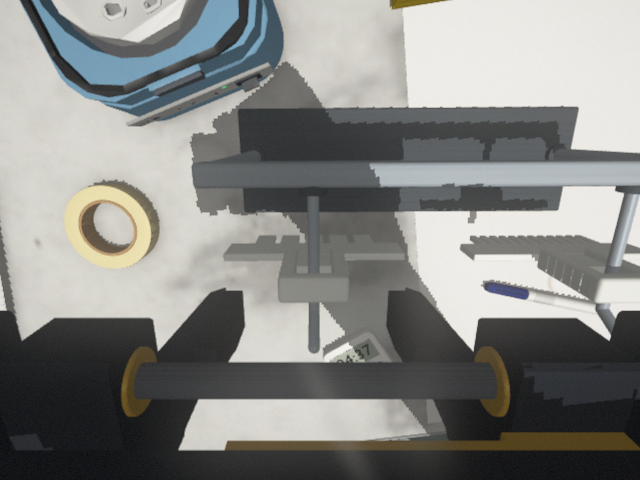

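Run:
```python
from h import *
P=dict(np.load('w5.npz'))
for z in(.162,.165):
  q=np.array([onz(P,u,z) for u in [(279.5,277),(348,277),(279.5,302),(348,301)]]); print(q.mean(0),np.linalg.norm(q[0]-q[1]),np.linalg.norm(q[0]-q[2]))
```

```text
[0.55756921 0.2522281  0.162     ] 0.03457646030555469 0.01393373641440462
[0.55892957 0.25201362 0.165     ] 0.033946990460759226 0.013680070572942309
```

```bash
python3 -m inch '[[0.25,[0.1,0.1,1.5],0],[0.25,[0.1,0.1,3],0],[0.25,[0.1,0.1,4.5],0],[0.25,[0.1,0.1,5.7],0],[0.25,[0.1,0.1,6.1],0],[0.25,[0.1,0.1,6.1],0],[0.25,[0.1,0.1,6.1],0],[0.25,[0.1,0.1,6.1],0]]'
python3 - <<'E'
from h import *
im=viewer.snapshot('wrist')[:,:,::-1]; cv2.imwrite('pics/w6.png',im)
im=viewer.snapshot('scene')[:,:,::-1]; cv2.imwrite('pics/s6.png',cv2.resize(im[200:340,180:340],None,fx=5,fy=4.2,interpolation=cv2.INTER_CUBIC))
print(togo([0.5585,0.2517,0.1325],-8.3))
E
```

```text
clock: 6.65
tool_pos: [0.5584, 0.2515, 0.1335]
eef_rot: [0.997, -0.073, 0.001, -0.0]
contact_force: [-0.3, -0.4, -0.1]
opening: 0.747
(array([ 0.02, -0.03,  0.08]), np.float64(-8.37), np.float64(-0.07), 6.75)
```

View pics/w6.png

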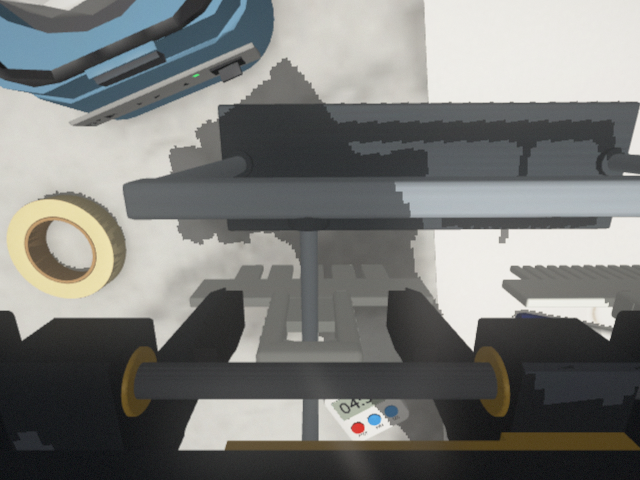

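View pics/s6.png

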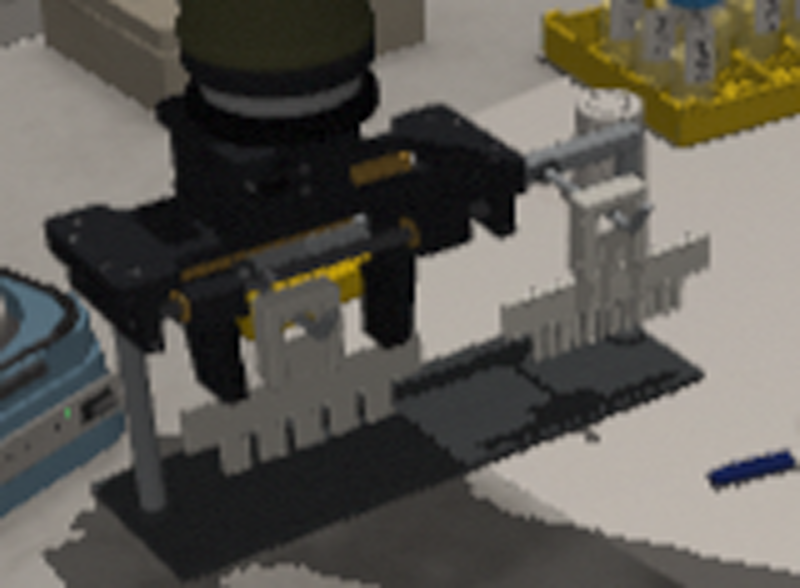

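```bash
python3 -m inch '[[0.4,[0,0,0.1],0],[0.5,[0,0,0.1],0],[0.6,[0,0,0.1],0],[0.7,[0,0,0.1],0],[0.7,[0,0,0.1],0],[0.7,[0,0,0.1],0],[0.7,[0,0,0.1],0]]' 4
python3 - <<'E'
from h import *
im=viewer.snapshot('scene')[:,:,::-1]; cv2.imwrite('pics/s7.png',cv2.resize(im[200:340,180:340],None,fx=5,fy=4.2,interpolation=cv2.INTER_CUBIC))
s=r.get_state();print(s['opening'],s['tool_pos'],s['contact_force'])
E
```

```text
clock: 7.45
tool_pos: [0.5582, 0.2521, 0.1319]
eef_rot: [0.997, -0.073, 0.0, -0.001]
contact_force: [1.2, 3.1, 1.4]
opening: 0.409
0.4083124690011197 [0.55817612 0.25211808 0.13194076] [0.24034658 2.89015312 0.92665413]
```

View pics/s7.png

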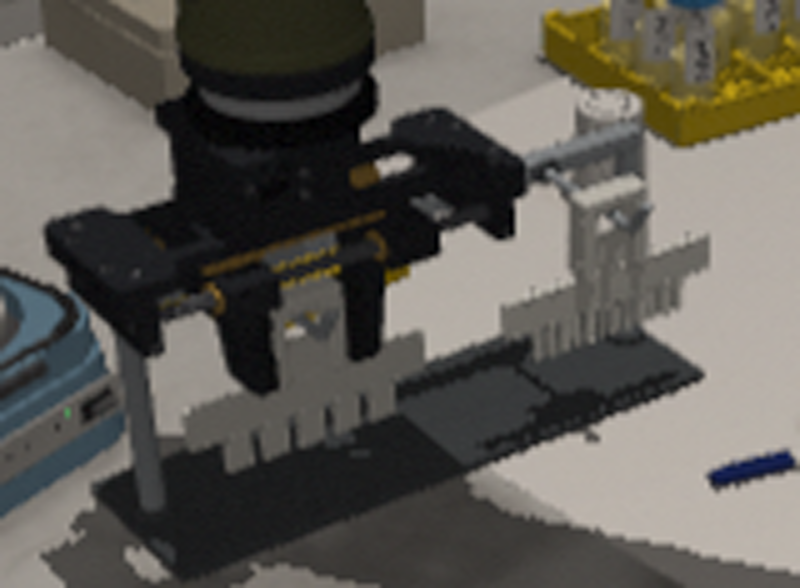

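```bash
python3 -m inch '[[0.7,[0,0,-0.1],0],[0.7,[0,0,-0.2],0],[0.7,[0,0,-0.3],0],[0.7,[0,0,-0.4],0],[0.7,[0,0,-0.5],0],[0.7,[0,0,-0.5],0],[0.7,[0,0,-0.5],0]]'
python3 - <<'E'
from h import *
im=viewer.snapshot('scene')[:,:,::-1]; cv2.imwrite('pics/s8.png',cv2.resize(im[250:320,210:290],None,fx=10,fy=8.4,interpolation=cv2.INTER_CUBIC))
s=r.get_state();print(s['opening'],s['tool_pos'],s['contact_force'])
E
```

```text
clock: 8.2
tool_pos: [0.5579, 0.2512, 0.1367]
eef_rot: [0.997, -0.073, -0.0, 0.0]
contact_force: [-0.5, 0.8, -1.1]
opening: 0.41
0.4080396424850969 [0.55787109 0.25125699 0.13668576] [ 0.55275804  0.81738485 -1.21533179]
```

View pics/s8.png

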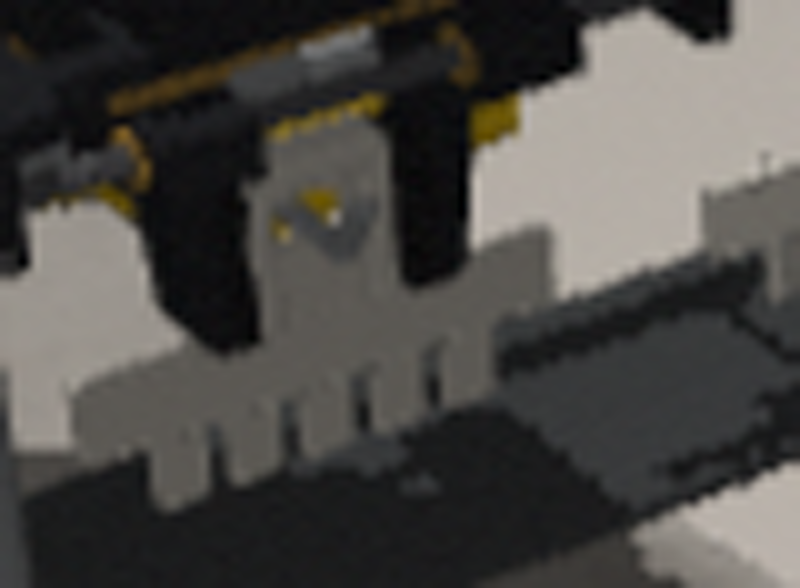

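```bash
python3 -m inch '[[0.7,[-0.3,0,0],0],[0.7,[-0.6,0,0],0],[0.7,[-0.9,0,0],0],[0.7,[-1.2,0,0],0],[0.7,[-1.4,0,0],0],[0.7,[-1.6,0,0],0],[0.7,[-1.6,0,0],0]]'
python3 - <<'E'
from h import *
im=viewer.snapshot('scene')[:,:,::-1]; cv2.imwrite('pics/s9.png',cv2.resize(im[250:320,210:290],None,fx=10,fy=8.4,interpolation=cv2.INTER_CUBIC))
s=r.get_state();print(s['opening'],s['tool_pos'],s['contact_force'],s['moment'])
E
python3 -m inch '[[0.7,[-0.2,0,0],0],[0.7,[-0.4,0,0],0],[0.7,[-0.6,0,0],0],[0.7,[-0.6,0,0],0]]'
python3 - <<'E'
from h import *
im=viewer.snapshot('scene')[:,:,::-1]; cv2.imwrite('pics/s10.png',cv2.resize(im[250:320,210:290],None,fx=10,fy=8.4,interpolation=cv2.INTER_CUBIC))
s=r.get_state();print(s['opening'],s['tool_pos'],s['contact_force'],s['moment'])
E
```

```text
clock: 8.95
tool_pos: [0.5423, 0.2537, 0.1369]
eef_rot: [0.997, -0.073, 0.0, -0.0]
contact_force: [0.8, -0.2, -0.7]
opening: 0.41
0.4065305923946107 [0.54233452 0.2536505  0.13687147] [-0.41461149  0.00682602 -1.18529091] [ 0.05577464 -0.05708185  0.00329768]
clock: 9.4
tool_pos: [0.536, 0.2546, 0.1368]
eef_rot: [0.997, -0.073, 0.0, 0.0]
contact_force: [2.3, -0.3, -0.5]
opening: 0.409
0.4079344572552076 [0.536014   0.25455818 0.13678008] [ 2.59360799 -0.42529837 -0.66802894] [ 0.02634685 -0.3073397   0.01397995]
```

View pics/s9.png

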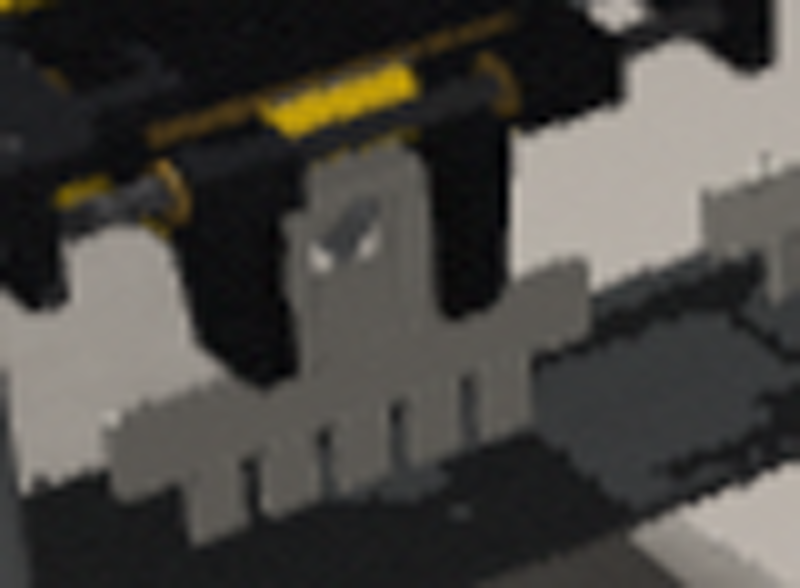

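View pics/s10.png

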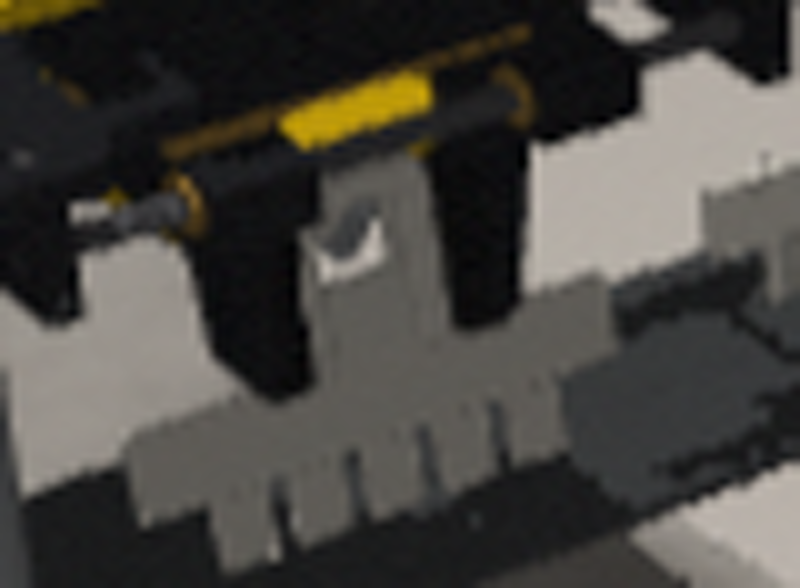

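```bash
python3 -m inch '[[0.7,[-0.1,0,-0.17],0],[0.7,[-0.2,0,-0.35],0],[0.7,[-0.3,0,-0.52],0],[0.7,[-0.4,0,-0.7],0],[0.7,[-0.4,0,-0.7],0]]'
python3 - <<'E'
from h import *
im=viewer.snapshot('scene')[:,:,::-1]; cv2.imwrite('pics/s11.png',cv2.resize(im[250:320,210:290],None,fx=10,fy=8.4,interpolation=cv2.INTER_CUBIC))
s=r.get_state();print(s['opening'],s['tool_pos'],s['contact_force'],s['moment'])
E
```

```text
clock: 9.95
tool_pos: [0.5318, 0.2552, 0.1441]
eef_rot: [0.997, -0.073, -0.0, -0.0]
contact_force: [0.8, -0.7, 2.3]
opening: 0.408
0.4079238388023816 [0.53189144 0.255269   0.14400427] [ 0.74639668 -0.2392664   0.28303654] [ 0.0668278  -0.13668598  0.01376192]
```

View pics/s11.png

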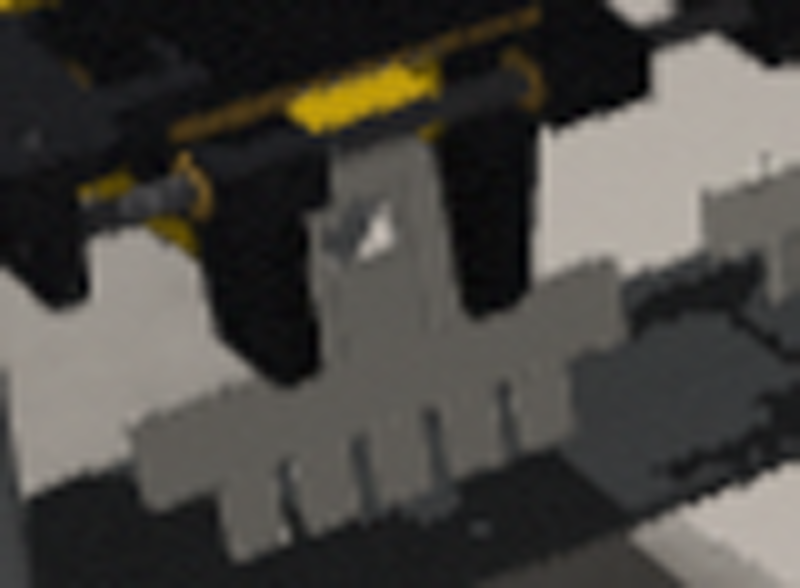

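```bash
python3 -m inch '[[0.7,[-0.1,0,-0.17],0],[0.7,[-0.2,0,-0.35],0],[0.7,[-0.3,0,-0.52],0],[0.7,[-0.4,0,-0.7],0],[0.7,[-0.4,0,-0.7],0]]'
python3 - <<'E'
from h import *
im=viewer.snapshot('scene')[:,:,::-1]; cv2.imwrite('pics/s12.png',cv2.resize(im[240:310,210:290],None,fx=10,fy=8.4,interpolation=cv2.INTER_CUBIC))
s=r.get_state();print(s['opening'],s['tool_pos'],s['contact_force'],s['moment'])
E
python3 -m inch '[[0.7,[-0.1,0,-0.17],0],[0.7,[-0.2,0,-0.35],0],[0.7,[-0.3,0,-0.52],0],[0.7,[-0.4,0,-0.7],0],[0.7,[-0.4,0,-0.7],0]]'
python3 - <<'E'
from h import *
im=viewer.snapshot('scene')[:,:,::-1]; cv2.imwrite('pics/s13.png',cv2.resize(im[240:310,210:290],None,fx=10,fy=8.4,interpolation=cv2.INTER_CUBIC))
s=r.get_state();print(s['opening'],s['tool_pos'],s['contact_force'],s['moment'])
E
```

```text
clock: 10.5
tool_pos: [0.5277, 0.2558, 0.1508]
eef_rot: [0.997, -0.073, -0.0, 0.0]
contact_force: [-0.5, 0.0, -0.6]
opening: 0.406
0.41102938614356643 [0.52778831 0.25576139 0.15075274] [0.68222646 0.25185305 0.22874356] [0.08157171 0.00373569 0.00662088]
clock: 11.05
tool_pos: [0.5242, 0.2564, 0.158]
eef_rot: [0.997, -0.073, 0.0, -0.0]
contact_force: [-0.2, -0.1, -0.7]
opening: 0.413
0.4095273132225885 [0.52426555 0.25629606 0.15785898] [ 0.28734918 -0.56022817 -1.32102099] [ 0.05380449 -0.04578706  0.04753756]
```

View pics/s12.png

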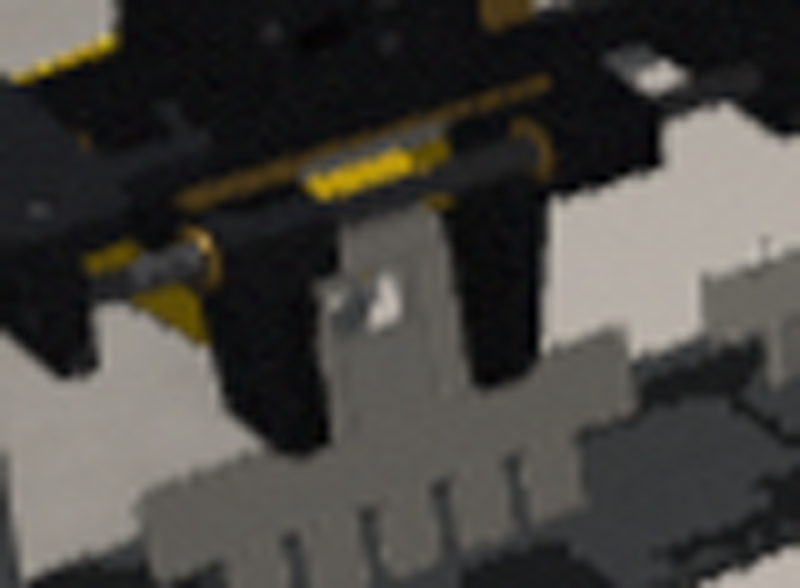

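View pics/s13.png

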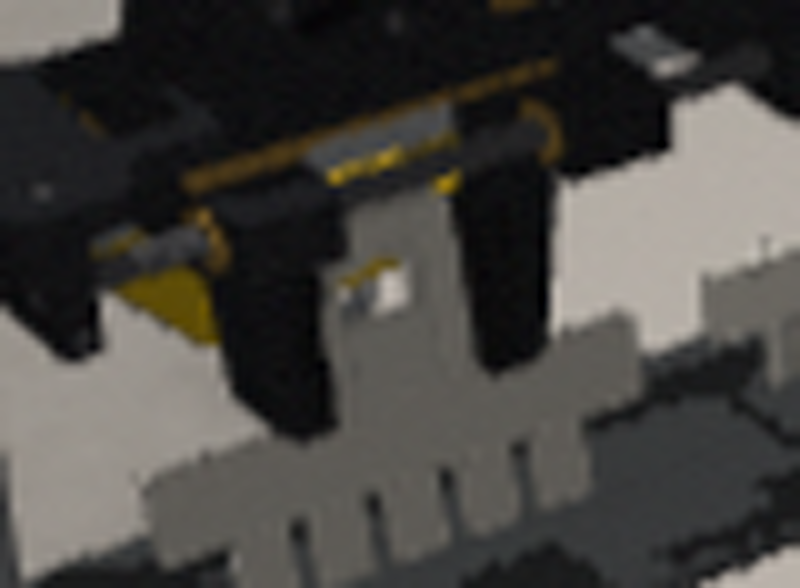

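```bash
python3 -m inch '[[0.7,[-0.1,0,-0.2],0],[0.7,[-0.2,0,-0.4],0],[0.7,[-0.3,0,-0.6],0],[0.7,[-0.4,0,-0.8],0],[0.7,[-0.5,0,-1],0],[0.7,[-0.5,0,-1],0]]'
python3 - <<'E'
from h import *
im=viewer.snapshot('scene')[:,:,::-1]; cv2.imwrite('pics/s14.png',cv2.resize(im[240:310,210:290],None,fx=10,fy=8.4,interpolation=cv2.INTER_CUBIC))
s=r.get_state();print(s['opening'],s['tool_pos'],s['contact_force'],s['moment'])
E
```

```text
clock: 11.7
tool_pos: [0.5194, 0.2571, 0.1681]
eef_rot: [0.997, -0.073, 0.0, -0.0]
contact_force: [0.7, -0.4, 0.2]
opening: 0.406
0.4062583332172112 [0.51938312 0.2570765  0.16793376] [ 0.17062533  1.16336386 -0.55189069] [ 0.09841494 -0.01492729 -0.00723269]
```

View pics/s14.png

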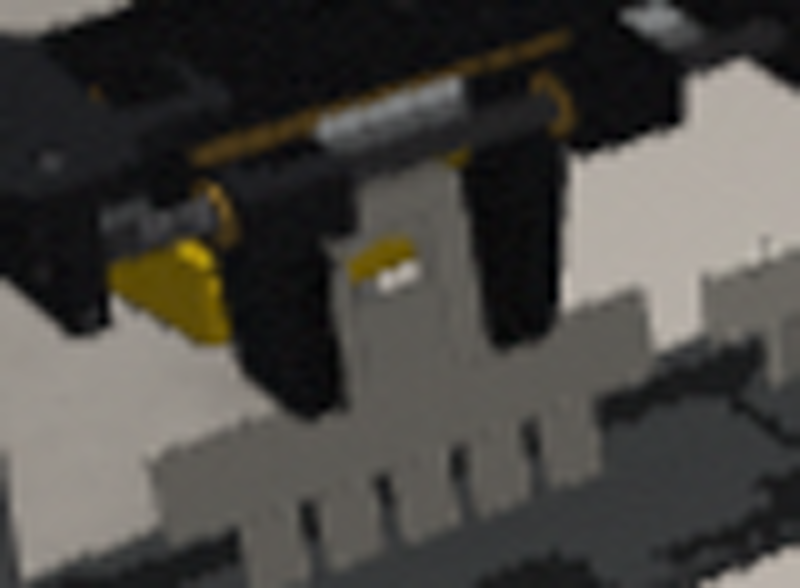

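```bash
python3 -m inch '[[0.7,[-0.7,0,-0.2],0],[0.7,[-1.7,0,-0.5],0],[0.7,[-2.7,0,-1],0],[0.7,[-3.5,0,-2.5],0],[0.7,[-4,0,-5],0],[0.7,[-4,0,-8],0],[0.7,[-4,0,-10.5],0],[0.7,[-4,0,-11],0],[0.7,[-4,0,-11],0],[0.7,[-4,0,-11],0]]'
python3 - <<'E'
from h import *
im=viewer.snapshot('scene')[:,:,::-1]; cv2.imwrite('pics/s15.png',cv2.resize(im[180:320,200:360],None,fx=5,fy=4.2,interpolation=cv2.INTER_CUBIC)); cv2.imwrite('pics/s15f.png',im)
im=viewer.snapshot('wrist')[:,:,::-1]; cv2.imwrite('pics/w15.png',im)
s=r.get_state();print(s['opening'],s['tool_pos'],s['contact_force'],s['moment'])
a=np.radians(11); ex=np.array([np.cos(a),np.sin(a)])
print(togo([.5145,-.169,.28],11))
E
```

```text
clock: 12.75
tool_pos: [0.4789, 0.2625, 0.277]
eef_rot: [0.997, -0.073, -0.001, 0.001]
contact_force: [-0.4, -0.3, -1.0]
opening: 0.408
0.4075522085194233 [0.47890219 0.26240703 0.2764719 ] [ 0.15896171  0.07214908 -0.82034227] [ 0.07327765 -0.00880765  0.01995533]
(array([ 9.8 , 42.16, -0.3 ]), np.float64(-8.36), np.float64(-19.36), 12.85)
```

View pics/s15.png

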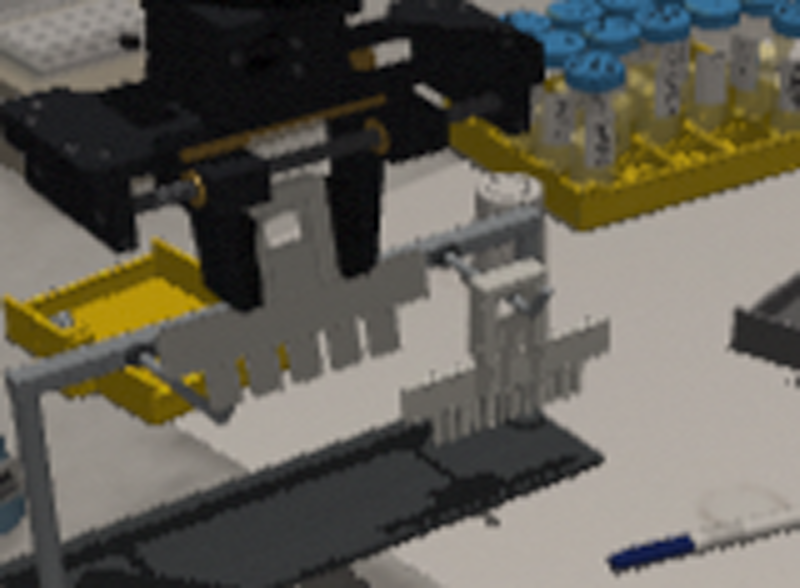

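View pics/w15.png

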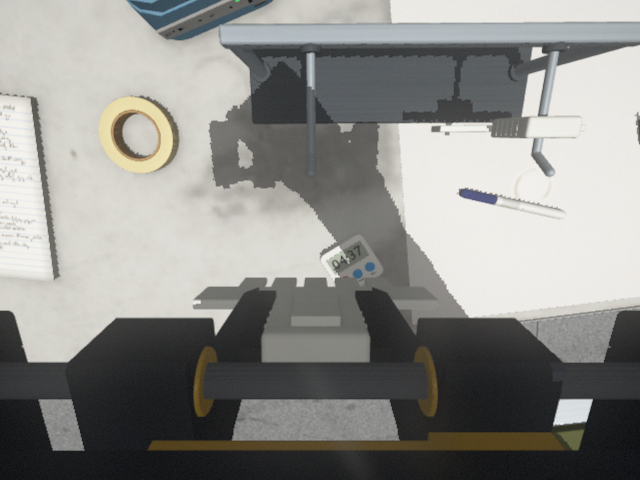

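Run:
```python
import cv2
a=cv2.imread('pics/w15.png'); cv2.imwrite('pics/w15c.png',cv2.resize(a[265:375,180:450],None,fx=2.9,fy=5,interpolation=cv2.INTER_CUBIC))
```

```text
(no output)
```

View pics/w15c.png

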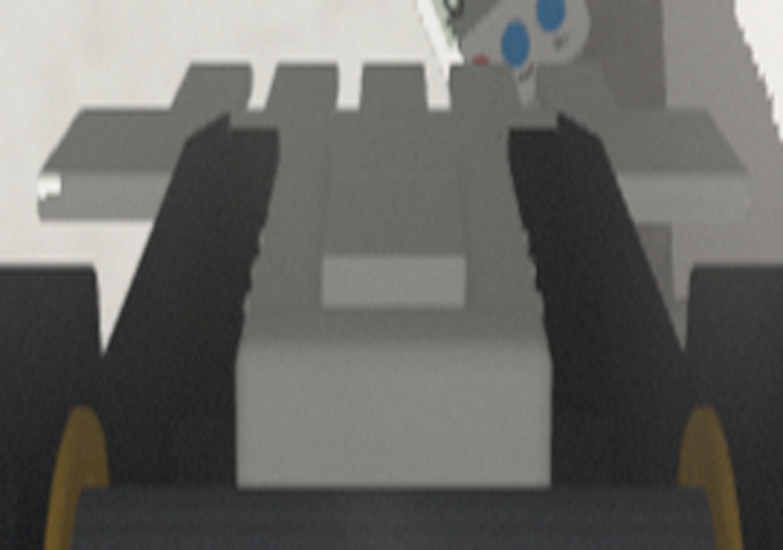

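```bash
cat > held.py <<'E'
from h import *
from scipy.optimize import least_squares
# camera in tool frame (constant)
Cw=np.load('w5.npz'); 
def camtool():
    p,R,s=tool(); A=viewer.camera_params('wrist'); M=np.eye(4); M[:3,:3]=R; M[:3,3]=p
    return dict(intrinsics=A['intrinsics'],world_to_cam=A['world_to_cam']@M)
def comb2tool(q,L):
    dx,dy,dz,t,psi=q; L=np.atleast_2d(L); u=np.c_[L[:,0],L[:,1],-(L[:,2]-.069)]
    # half turn: tool y = -comb y irrelevant (symmetric). tilt: top(+comb z => -tool z) moves +x
    c,s=np.cos(t),np.sin(t); v=np.c_[c*u[:,0]-s*u[:,2],u[:,1],s*u[:,0]+c*u[:,2]]
    v=(Rz(psi)@v.T).T
    return v+[dx,dy,dz]
def fit(L,uv,fixpsi=False):
    P=camtool()
    f=lambda q:np.r_[(proj(P,comb2tool(q,L))-uv).ravel(),q[4]*100*(1 if fixpsi else .1)]
    s=least_squares(f,[0,0,-.005,.2,0],loss='soft_l1')
    return s.x,s.fun[:-1].reshape(-1,2)
E
python3 - <<'E'
from held import *
L=np.array([(2.5,-58,22),(2.5,-58,46),(-2.5,-58,46),(2.5,58,22),(2.5,58,46),(2,-42,0),(7,-18,97),(7,18,97)])/1e3
uv=np.array([(80,108),(40,172),(38,220),(702,108),(746,172),(193,63),(239,347),(551,345)])/[2.9,5]+[180,265]
q,e=fit(L,uv); print(np.round(q,4),np.degrees(q[3:]),np.round(e,1).tolist())
E
```

```text
[ 0.0016  0.0014 -0.0036  0.1525  0.0014] [8.73683839 0.08222276] [[1.0, -0.5], [-0.2, 0.2], [1.0, 0.7], [0.1, -0.2], [0.1, 0.6], [-0.6, -0.4], [-1.2, -0.5], [0.1, 0.1]]
```

Run:
```python
from h import *
t=put((.5148,-.169,np.radians(11)),[(.0045,.0014,.0)])[0]; print(t); t[2]=.25
print(togo(t,11))
```

```text
[ 0.51895019 -0.16676708  0.        ]
(array([10.21, 41.87,  2.7 ]), np.float64(-8.36), np.float64(-19.36), 12.85)
```

```bash
python3 -m inch '[[0.7,[0.2,1,0],0],[0.7,[0.7,3,0],0],[0.7,[1.5,6,0],-2],[0.7,[2.5,10,0],-4],[0.7,[3.5,14,0],-6],[0.7,[4.5,18,0],-8],[0.7,[5.5,22,0],-10],[0.7,[6.5,26,0],-12],[0.7,[7.5,30,0],-14],[0.7,[8.5,34,0],-16],[0.7,[9.3,37.5,0],-18],[0.7,[9.9,40,0],-19],[0.7,[10.2,41.5,1],-19.4],[0.7,[10.2,41.9,3],-19.4],[0.7,[10.2,41.9,5],-19.4],[0.7,[10.2,41.9,7.5],-19.4],[0.7,[10.2,41.9,9.5],-19.4],[0.7,[10.2,41.9,11],-19.4],[0.7,[10.2,41.9,11.7],-19.4],[0.7,[10.2,41.9,11.7],-19.4]]' 10
python3 - <<'E'
from h import *
for n in ('scene','wrist','top'):
    im=viewer.snapshot(n)[:,:,::-1]; cv2.imwrite(f'pics/{n}16.png',im)
    if n=='scene': cv2.imwrite('pics/s16.png',cv2.resize(im[180:290,320:440],None,fx=6.5,fy=5.4,interpolation=cv2.INTER_CUBIC))
s=r.get_state();print(s['clock'],s['opening'],s['tool_pos'],s['contact_force'],s['moment'])
E
```

```text
clock: 14.85
tool_pos: [0.5186, -0.1669, 0.1597]
eef_rot: [0.995, 0.096, -0.001, -0.0]
contact_force: [0.1, -0.6, -0.6]
opening: 0.405
15.0 0.40825545628133375 [ 0.52003765 -0.16689917  0.16136159] [ 0.09625395  0.14447261 -2.10384747] [-0.05503292 -0.01144553 -0.01350533]
```

View pics/s16.png

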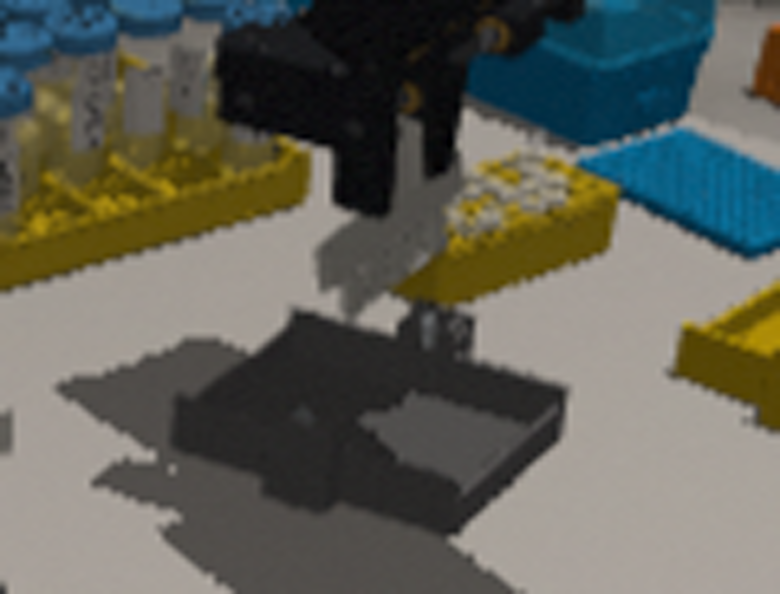

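View pics/wrist16.png

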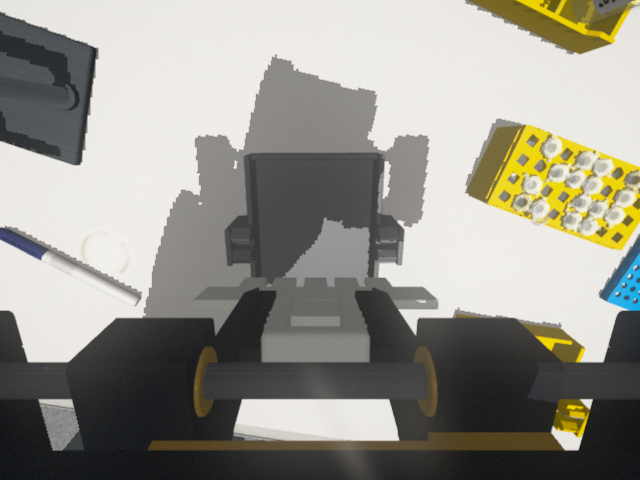

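Run:
```python
import cv2
a=cv2.imread('pics/wrist16.png'); cv2.imwrite('pics/w16c.png',cv2.resize(a[140:310,190:440],None,fx=3.2,fy=3.5,interpolation=cv2.INTER_CUBIC))
```

```text
(no output)
```

View pics/w16c.png

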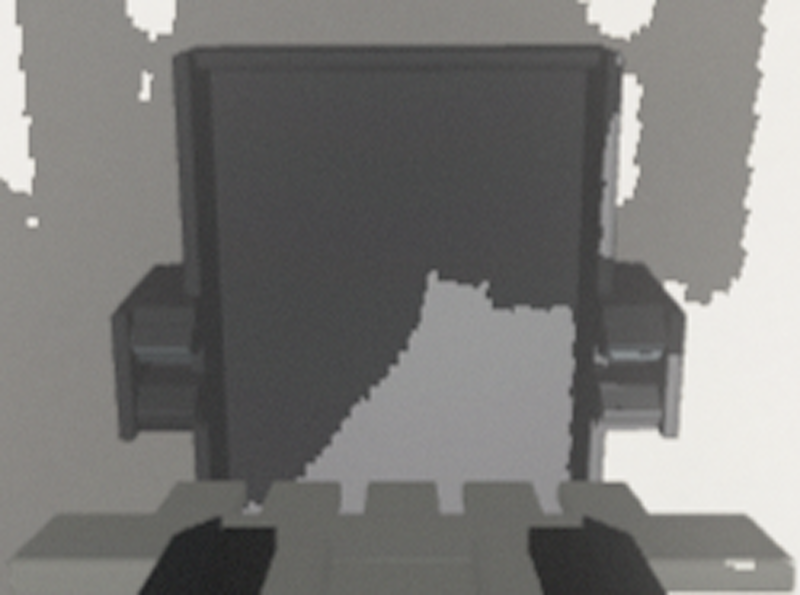

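```bash
cat > t16.py <<'E'
from held import *
P=camtool()
uv=np.array([(176,55),(620,52),(113,315),(124,438),(684,318),(678,437)])/[3.2,3.5]+[190,140]
def X(p,h=.0134):
    L=np.array([(.065,.051,.032),(.065,-.051,.032),(h,.065,.048),(-h,.065,.048),(h,-.065,.048),(-h,-.065,.048)])
    L=L*[1,-1,-1]; return (Rz(p[2])@L.T).T+[p[0],p[1],p[3]]
for zf in (None,r.get_state()['tool_pos'][2]):
    f=lambda p:(proj(P,X([*p[:3],p[3] if zf is None else zf]))-uv).ravel()
    s=least_squares(f,[0,0,0,.16],loss='soft_l1'); print('tray in tool',np.round(s.x*[1000,1000,57.3,1000],2),np.round(s.fun.reshape(-1,2),1).tolist())
L=np.array([(2.5,-58,22),(2.5,-58,46),(2.5,58,22),(2.5,58,46),(2,-42,0),(2,42,0),(7,-18,97),(7,18,97)])/1e3
uv2=np.array([(55,515),(12,560),(745,515),(793,560),(170,483),(627,483)])/[3.2,3.5]+[190,140]
uv2=np.r_[uv2,[(180+239/2.9,265+347/5),(180+551/2.9,265+345/5)]]
q,e=fit(L,uv2); print('comb',np.round(q*1000,1),np.degrees(q[3:]),np.round(e,1).tolist())
print('spine underside in tool mm',comb2tool(q,[(0,0,.022)])*1000,'teeth',comb2tool(q,[(0,0,0)])*1000, r.get_state()['tool_pos'])
E
python3 t16.py
```

```text
tray in tool [-4.6500e+00  7.3000e-01 -1.0000e-01  1.6311e+02] [[-0.4, 0.3], [1.0, 1.0], [0.2, 0.3], [-0.5, -0.3], [0.3, -0.9], [-0.4, -0.3]]
tray in tool [-4.27e+00  7.60e-01 -8.00e-02  1.60e+02] [[-0.8, -0.1], [1.5, 0.6], [-0.4, 0.4], [-1.1, -0.0], [1.0, -0.7], [0.2, 0.0]]
comb [  1.4   1.2  -4.2 157.6   0. ] [9.02762682e+00 2.53716995e-03] [[1.2, -0.3], [-0.5, 0.3], [-0.2, -0.3], [0.1, 0.3], [2.7, -0.0], [-0.9, 0.0], [-1.3, -0.3], [0.6, 0.1]]
spine underside in tool mm [[-5.93344008  1.15200826 42.23125096]] teeth [[-9.38547524  1.15185539 63.95873248]] [ 0.52003765 -0.16689917  0.16136159]
```

```bash
python3 -m inch '[[0.7,[0,0,1],0],[0.7,[0,0,2.5],0],[0.7,[0,0,4],0],[0.7,[0,0,5.5],0],[0.7,[0,0,6.3],0],[0.7,[0,0,6.8],0],[0.7,[0,0,7.1],0],[0.7,[0,0,7.3],0],[0.7,[0,0,7.3],0]]' 5
python3 - <<'E'
from h import *
im=viewer.snapshot('wrist')[:,:,::-1]; cv2.imwrite('pics/w17.png',cv2.resize(im[170:380,170:460],None,fx=2.7,fy=2.8,interpolation=cv2.INTER_CUBIC))
im=viewer.snapshot('scene')[:,:,::-1]; cv2.imwrite('pics/s17.png',cv2.resize(im[200:290,330:430],None,fx=8,fy=6.5,interpolation=cv2.INTER_CUBIC))
s=r.get_state();print(s['clock'],s['opening'],s['tool_pos'],s['contact_force'],s['moment'])
E
```

```text
clock: 15.9
tool_pos: [0.5199, -0.1666, 0.0879]
eef_rot: [0.995, 0.096, 0.0, 0.0]
contact_force: [-1.4, 0.1, -0.9]
opening: 0.409
16.0 0.40636926292122094 [ 0.51995238 -0.16665442  0.0880961 ] [ 0.61542184  0.76539185 -0.54846573] [ 0.03451199  0.01425902 -0.00328041]
```

View pics/w17.png

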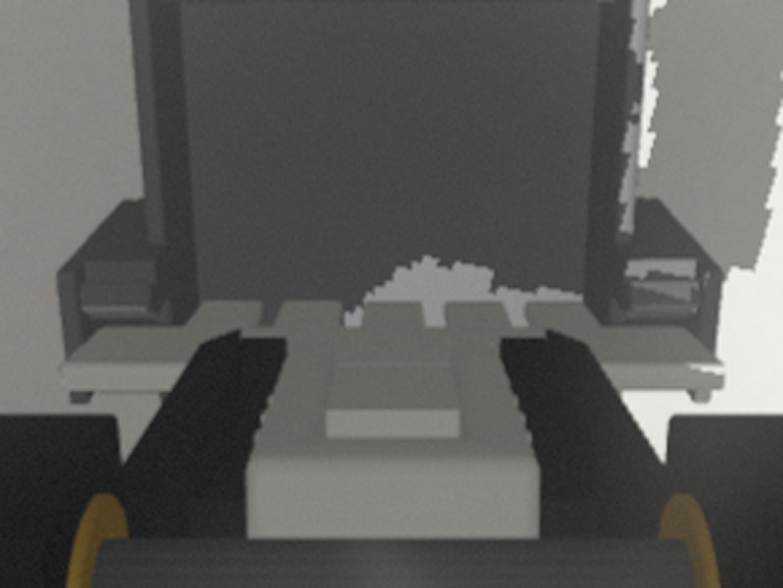

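View pics/s17.png

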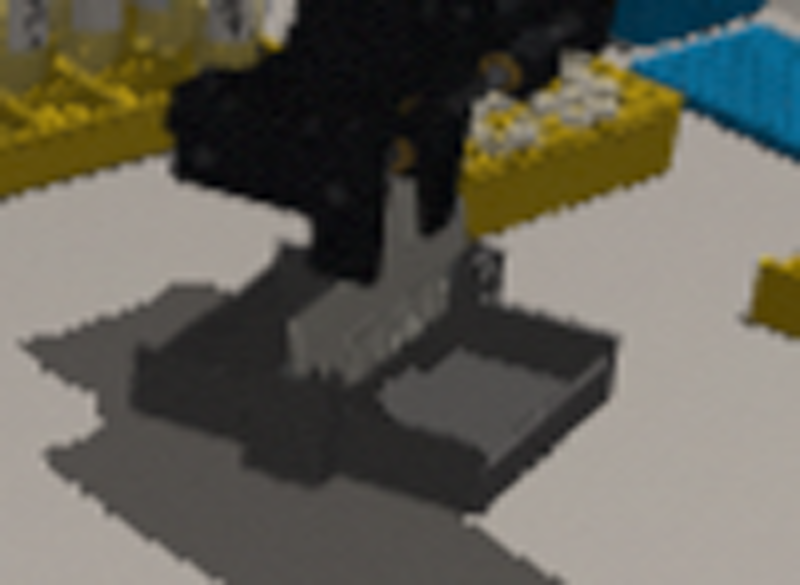

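```bash
python3 -m inch '[[0.7,[0,0,0.15],0],[0.7,[0,0,0.3],0],[0.7,[-0.15,0,0.3],0],[0.7,[-0.3,0,0.3],0],[0.7,[-0.45,0,0.3],0],[0.7,[-0.45,0,0.3],0]]' 4
python3 - <<'E'
from h import *
s=r.get_state();print(s['clock'],s['opening'],s['tool_pos'],s['contact_force'],s['moment'])
im=viewer.snapshot('wrist')[:,:,::-1]; cv2.imwrite('pics/w18.png',cv2.resize(im[170:380,170:460],None,fx=2.7,fy=2.8,interpolation=cv2.INTER_CUBIC))
E
```

```text
clock: 16.6
tool_pos: [0.5159, -0.1674, 0.085]
eef_rot: [0.995, 0.096, 0.001, 0.0]
contact_force: [1.4, 1.9, 0.5]
opening: 0.406
16.6 0.4061652187029616 [ 0.51586509 -0.16738125  0.08497318] [1.39747433 1.87469513 0.45782435] [ 0.16362468 -0.39878385 -0.02293533]
```

View pics/w18.png

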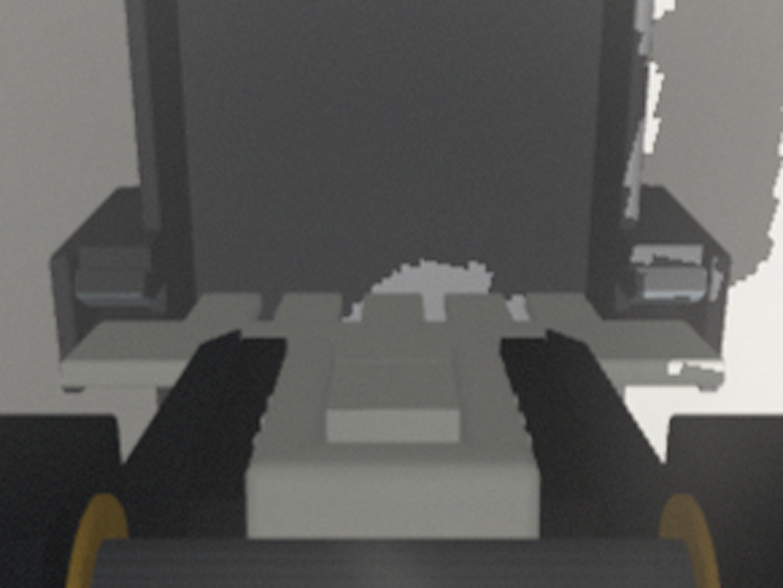

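```bash
python3 -m inch '[[0.7,[-0.1,0,0.03],0],[0.7,[-0.2,0,0.06],0],[0.7,[-0.3,0,0.1],0],[0.7,[-0.3,0,0.1],0]]' 4
python3 - <<'E'
from h import *
s=r.get_state();print(s['clock'],s['opening'],s['tool_pos'],s['contact_force'],s['moment'])
im=viewer.snapshot('wrist')[:,:,::-1]; cv2.imwrite('pics/w19f.png',im);cv2.imwrite('pics/w19.png',cv2.resize(im[170:380,170:460],None,fx=2.7,fy=2.8,interpolation=cv2.INTER_CUBIC))
E
```

```text
clock: 17.05
tool_pos: [0.5124, -0.1681, 0.0839]
eef_rot: [0.995, 0.096, 0.0, 0.0]
contact_force: [1.2, 0.9, 4.4]
opening: 0.409
17.05 0.4093196457426886 [ 0.51235027 -0.16810851  0.08391707] [1.19403052 0.88591019 4.41147811] [ 0.1880904  -0.36642965 -0.0009457 ]
```

View pics/w19.png

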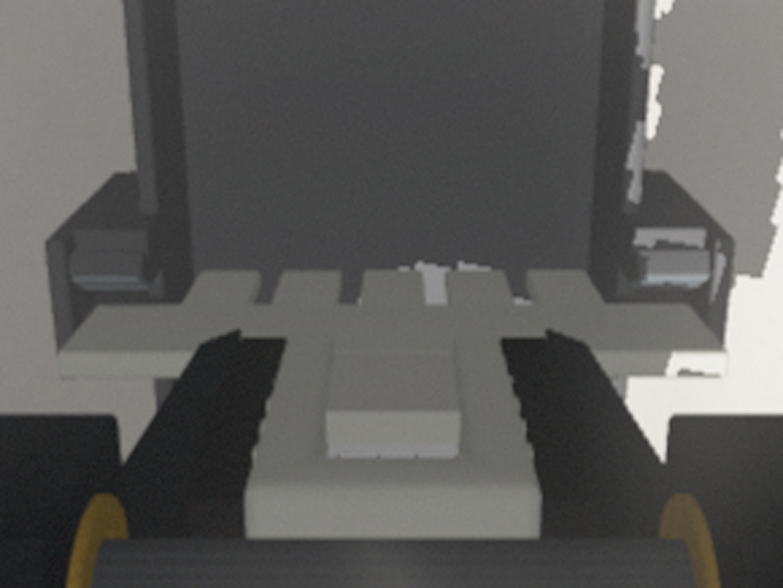

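```bash
cat > f19.py <<'E'
from held import *
def go(uv,sc=(2.7,2.8),off=(170,170)):
    L=np.array([(2.5,-58,22),(2.5,-58,46),(2.5,58,22),(2.5,58,46),(2,-42,0),(2,42,0),(7,-18,97),(7,18,97)])/1e3
    uv=np.array(uv)/sc+off
    q,e=fit(L,uv); print('comb',np.round(q*1000,1),'tilt',np.degrees(q[3:]),np.round(e,1).tolist())
    u=comb2tool(q,[(0,0,.022)])[0]*1000
    print('underside',u,'z world',r.get_state()['tool_pos'][2]*1000-u[2])
E
python3 -c "
from f19 import *
go([(97,304),(62,350),(692,304),(727,350),(205,270),(581,270),(250,487),(540,487)])"
```

```text
comb [ 1.5  1.3 -4.5 51.3 -0.1] tilt [ 2.93989645 -0.00739569] [[1.9, -0.4], [-0.1, 0.7], [-2.5, -0.4], [-0.2, 0.7], [-0.4, -0.1], [0.8, -0.1], [-1.1, -0.1], [1.4, -0.1]]
underside [-0.86773508  1.28147115 42.46668693] z world 41.409879600895785
```

```bash
python3 -m inch '[[0.7,[-0.1,0,0.05],0],[0.7,[-0.2,0,0.1],0],[0.7,[-0.2,0,0.25],0],[0.7,[-0.2,0,0.4],0],[0.7,[-0.2,0,0.4],0]]' 5
python3 - <<'E'
from h import *
s=r.get_state();print(s['clock'],s['opening'],s['tool_pos'],s['contact_force'],s['moment'])
im=viewer.snapshot('wrist')[:,:,::-1]; cv2.imwrite('pics/w20f.png',im);cv2.imwrite('pics/w20.png',cv2.resize(im[170:380,170:460],None,fx=2.7,fy=2.8,interpolation=cv2.INTER_CUBIC))
E
```

```text
clock: 17.6
tool_pos: [0.5101, -0.1685, 0.0792]
eef_rot: [0.995, 0.096, -0.0, -0.0]
contact_force: [3.1, 1.5, -1.5]
opening: 0.408
17.6 0.40801879624561976 [ 0.51013811 -0.1685227   0.07916714] [ 3.12832317  1.49759623 -1.47205841] [ 0.01151093 -0.61111214  0.01327877]
```

View pics/w20.png

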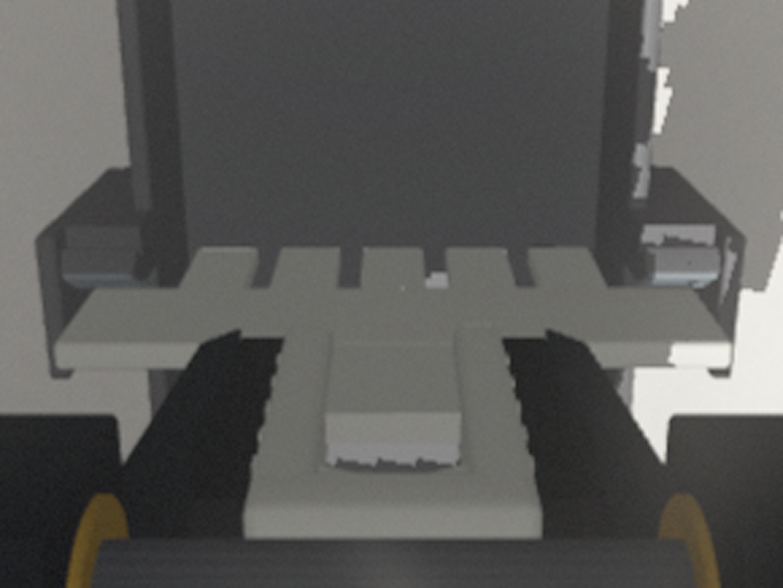

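```bash
python3 -c "
from f19 import *
go([(103,288),(58,342),(685,288),(731,342),(207,247),(580,247),(248,503),(541,503)])"
```

```text
comb [  1.3   1.2  -3.8 -21.6  -0.2] tilt [-1.23658004 -0.00874979] [[-0.6, -0.5], [1.3, 0.3], [0.3, -0.6], [-1.8, 0.3], [-1.5, 0.3], [1.4, 0.3], [-0.2, -0.0], [0.4, -0.0]]
underside [ 2.29252605  1.23155142 43.22855725] z world 35.97925030038543
```

```bash
python3 -m inch '[[0.7,[0.05,0,0],0],[0.7,[0.1,0,0],0],[0.7,[0.1,0,0],0]]' 5
python3 -m inch '[[0.7,[0,0,0],0],[0.7,[0,0,0],0],[0.7,[0,0,0.1],0],[0.7,[0,0,0.2],0],[0.7,[0,0,0.3],0],[0.7,[0,0,0.3],0]]' 45
```

```text
clock: 17.95
tool_pos: [0.5103, -0.1682, 0.0794]
eef_rot: [0.995, 0.096, -0.001, -0.0]
contact_force: [0.6, -1.4, -1.1]
opening: 0.408
clock: 18.55
tool_pos: [0.5106, -0.1683, 0.0765]
eef_rot: [0.995, 0.096, -0.001, -0.0]
contact_force: [-1.4, -0.6, -0.3]
opening: 0.4
```

```bash
python3 -m inch '[[0.7,[0,0,0.1],0],[0.7,[0,0,0.2],0],[0.7,[0,0,0.2],0]]' 
python3 -m inch '[[0.7,[0,0,0.1],0],[0.7,[0,0,0.2],0],[0.7,[0,0,0.2],0]]'
```

```text
clock: 18.85
tool_pos: [0.5107, -0.1684, 0.0746]
eef_rot: [0.995, 0.096, -0.001, 0.0]
contact_force: [-3.4, -0.6, 0.7]
opening: 0.401
clock: 19.15
tool_pos: [0.5107, -0.1683, 0.0726]
eef_rot: [0.995, 0.096, -0.001, 0.0]
contact_force: [-4.0, -0.8, 0.9]
opening: 0.403
```

```bash
python3 -m inch '[[0.7,[0,0,0.1],0],[0.7,[0,0,0.2],0],[0.7,[0,0,0.2],0]]'
```

```text
clock: 19.45
tool_pos: [0.5108, -0.1684, 0.0705]
eef_rot: [0.995, 0.096, -0.001, 0.0]
contact_force: [-5.1, -1.7, 2.4]
opening: 0.4
```

```bash
python3 -m inch '[[0.7,[-0.04,0,0],0],[0.7,[-0.08,0,0.05],0],[0.7,[-0.08,0,0.1],0],[0.7,[-0.08,0,0.1],0]]'
python3 - <<'E'
from h import *
s=r.get_state();print(s['clock'],s['opening'],s['tool_pos'],s['contact_force'],s['moment'])
im=viewer.snapshot('wrist')[:,:,::-1]; cv2.imwrite('pics/w21f.png',im);cv2.imwrite('pics/w21.png',cv2.resize(im[170:380,170:460],None,fx=2.7,fy=2.8,interpolation=cv2.INTER_CUBIC))
im=viewer.snapshot('scene')[:,:,::-1]; cv2.imwrite('pics/s21.png',cv2.resize(im[200:290,330:430],None,fx=8,fy=6.5,interpolation=cv2.INTER_CUBIC))
E
```

```text
clock: 19.85
tool_pos: [0.5105, -0.1684, 0.0697]
eef_rot: [0.995, 0.096, -0.0, 0.0]
contact_force: [-4.3, -1.5, 2.3]
opening: 0.404
19.85 0.4041472744981833 [ 0.51052358 -0.16838987  0.06970724] [-4.27993943 -1.54324074  2.32929785] [-0.24786121  1.02632781 -0.02181369]
```

View pics/w21.png

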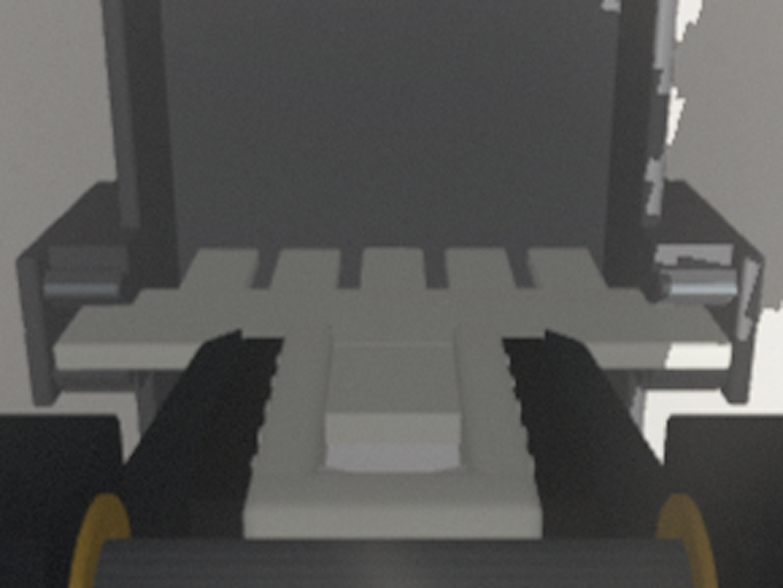

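View pics/s21.png

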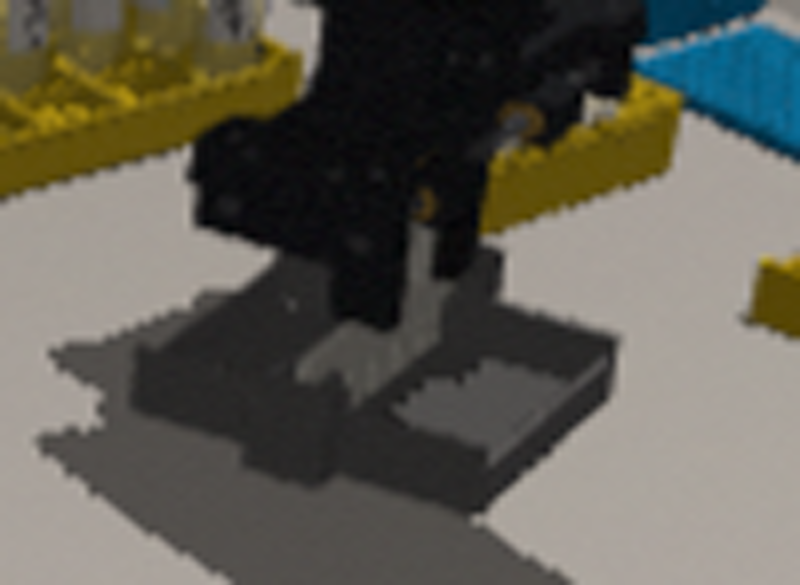

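```bash
python3 -m inch '[[0.7,[-0.04,0,0.05],0],[0.7,[-0.06,0,0.1],0],[0.7,[-0.06,0,0.1],0]]'
python3 -m inch '[[0.7,[0,0,0.05],0],[0.7,[0,0,0.1],0],[0.7,[0,0,0.1],0]]'
```

```text
clock: 20.25
tool_pos: [0.5105, -0.1684, 0.0688]
eef_rot: [0.995, 0.096, 0.001, 0.0]
contact_force: [-3.5, -0.2, 3.3]
opening: 0.4
clock: 20.55
tool_pos: [0.5105, -0.1684, 0.0679]
eef_rot: [0.995, 0.096, 0.001, 0.0]
contact_force: [-3.0, -0.8, 4.5]
opening: 0.398
```

```bash
python3 -m inch '[[0.7,[0,0,0.05],0],[0.7,[0,0,0.1],0],[0.7,[0,0,0.1],0]]'
```

```text
clock: 20.85
tool_pos: [0.5105, -0.1685, 0.0673]
eef_rot: [0.995, 0.096, 0.001, 0.0]
contact_force: [-3.8, -0.6, 9.9]
opening: 0.402
```

```bash
python3 -m inch '[[0.7,[0,0,0.05],0],[0.7,[0,0,0.1],0],[0.7,[0,0,0.1],0]]'
```

```text
clock: 21.15
tool_pos: [0.5105, -0.1685, 0.0672]
eef_rot: [0.995, 0.096, 0.001, 0.0]
contact_force: [-5.1, 0.2, 18.9]
opening: 0.403
```

Run:
```python
from h import *
im=viewer.snapshot('wrist')[:,:,::-1]; cv2.imwrite('pics/w22f.png',im);cv2.imwrite('pics/w22.png',cv2.resize(im[220:330,165:465],None,fx=2.66,fy=5,interpolation=cv2.INTER_CUBIC))
s=r.get_state();print(s['clock'],s['tool_pos'],s['contact_force'],s['moment'])
```

```text
21.2 [ 0.5104676  -0.16849619  0.06721494] [-4.91627313  0.49376638 19.43268255] [ 0.20126568  1.14794397 -0.01583762]
```

View pics/w22.png

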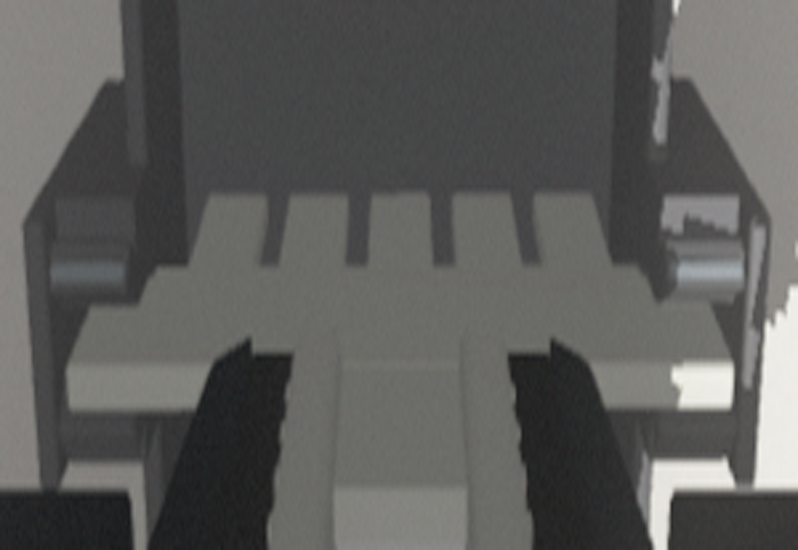

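```bash
cat > f22.py <<'E'
from held import *
P=camtool()
sc,off=(2.66,5),(165,220)
up=np.array([(25,222),(45,488),(770,222),(750,488)])/sc+off
uc=np.array([(68,362),(733,362),(68,410),(733,410)])/sc+off
def X(p):
    x,y,z,h,a=p[:5]; L=np.array([(h,-.065,0),(-h,-.065,0),(h,.065,0),(-h,.065,0)]); return (Rz(a)@L.T).T+[x,y,z]
f=lambda p:(proj(P,X(p))-up).ravel()
s=least_squares(f,[0,0,.02,.0134,0]);print('post tops in tool mm',s.x[:4]*1000,np.abs(s.fun).max())
g=lambda p:(proj(P,np.array([(.0025+p[0],-.058+p[1],p[2]-p[3]),(.0025+p[0],.058+p[1],p[2]+p[3]),(-.0025+p[0],-.058+p[1],p[2]-p[3]),(-.0025+p[0],.058+p[1],p[2]+p[3])]))-uc).ravel()
t=least_squares(g,[0,0,.02,0]);print('spine top in tool mm',t.x*1000,np.abs(t.fun).max())
E
python3 f22.py
```

```text
post tops in tool mm [ 3.76117304  0.56772125 21.170275   13.90195881] 0.4476125204463415
spine top in tool mm [3.27698590e+00 1.09696317e+00 1.61641375e+01 1.47340694e-03] 0.5775308767468914
```

```bash
python3 -m inch '[[0.7,[0,0,0.03],0],[0.7,[0,0,0.06],0],[0.7,[0,0,0.06],0],[0.7,[0,0,0.06],0]]'; python3 -m inch '[[0.7,[0,0,-0.05],0],[0.7,[0,0,-0.1],0],[0.7,[0,0,-0.15],0],[0.7,[0,0,-0.15],0]]'
```

```text
clock: 21.6
tool_pos: [0.5105, -0.1685, 0.0672]
eef_rot: [0.995, 0.096, 0.001, 0.0]
contact_force: [-6.0, 0.5, 24.2]
opening: 0.403
clock: 22.0
tool_pos: [0.5105, -0.1685, 0.0673]
eef_rot: [0.995, 0.096, 0.001, 0.0]
contact_force: [-4.3, -0.2, 10.4]
opening: 0.402
```

```bash
python3 -m inch '[[0.7,[-0.04,0,-0.04],0],[0.7,[-0.06,0,-0.06],0],[0.7,[-0.06,0,-0.06],0]]'; python3 -m inch '[[0.5,[0,0,0],0],[0.4,[0,0,0],0],[0.3,[0,0,0],0],[0.3,[0,0,0],0],[0.3,[0,0,0],0]]' 10
python3 - <<'E'
from h import *
im=viewer.snapshot('wrist')[:,:,::-1]; cv2.imwrite('pics/w23f.png',im);cv2.imwrite('pics/w23.png',cv2.resize(im[220:330,165:465],None,fx=2.66,fy=5,interpolation=cv2.INTER_CUBIC))
E
```

```text
clock: 22.3
tool_pos: [0.5104, -0.1685, 0.0673]
eef_rot: [0.995, 0.096, 0.001, 0.0]
contact_force: [-0.4, 0.4, 4.2]
opening: 0.4
clock: 22.8
tool_pos: [0.5095, -0.1686, 0.0672]
eef_rot: [0.995, 0.096, 0.0, 0.0]
contact_force: [-0.2, -0.2, -0.8]
opening: 0.697
```

View pics/w23.png

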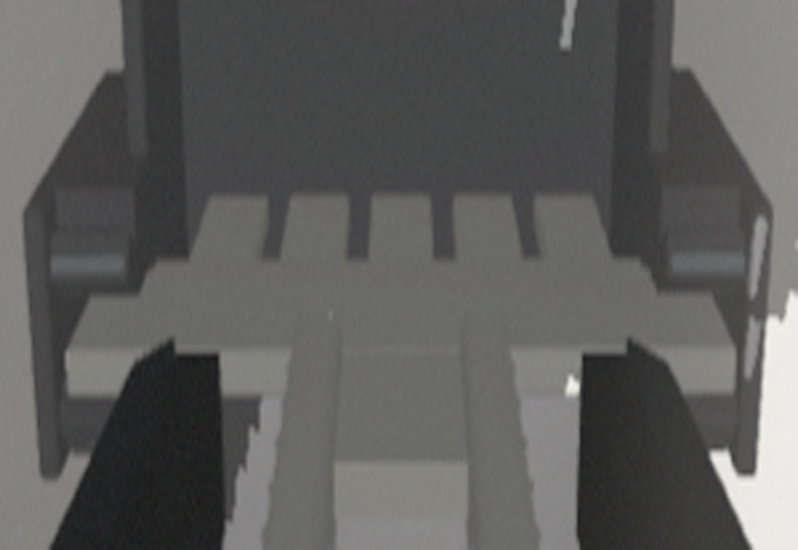

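```bash
sed -i 's/^up=.*/up=np.array([(25,210),(43,475),(772,210),(752,475)])\/sc+off/; s/^uc=.*/uc=np.array([(66,346),(735,346),(66,395),(735,395)])\/sc+off/' f22.py; python3 f22.py
python3 -m inch '[[0.3,[0,0,-0.7],0],[0.3,[0,0,-2],0],[0.3,[0,0,-4],0],[0.3,[0,0,-6.5],0],[0.3,[-1,0,-9],0],[0.3,[-2,0,-11],0],[0.3,[-2,0,-11],0],[0.3,[-2,0,-11],0],[0.3,[-2,0,-11],0]]'
python3 - <<'E'
from h import *
im=viewer.snapshot('wrist')[:,:,::-1]; cv2.imwrite('pics/w24.png',im)
im=viewer.snapshot('scene')[:,:,::-1]; cv2.imwrite('pics/scene24.png',im);cv2.imwrite('pics/s24.png',cv2.resize(im[200:290,330:430],None,fx=8,fy=6.5,interpolation=cv2.INTER_CUBIC))
im=viewer.snapshot('top')[:,:,::-1]; cv2.imwrite('pics/top24.png',im)
E
```

```text
post tops in tool mm [ 5.1438843   0.65763443 20.90029861 13.75037638] 0.44250342283953614
spine top in tool mm [5.02693112e+00 1.09154093e+00 1.57027011e+01 2.86436581e-03] 0.5823740807533113
clock: 23.75
tool_pos: [0.4899, -0.1721, 0.1769]
eef_rot: [0.995, 0.096, -0.0, -0.0]
contact_force: [-0.2, 0.3, 0.6]
opening: 0.697
```

View pics/w24.png

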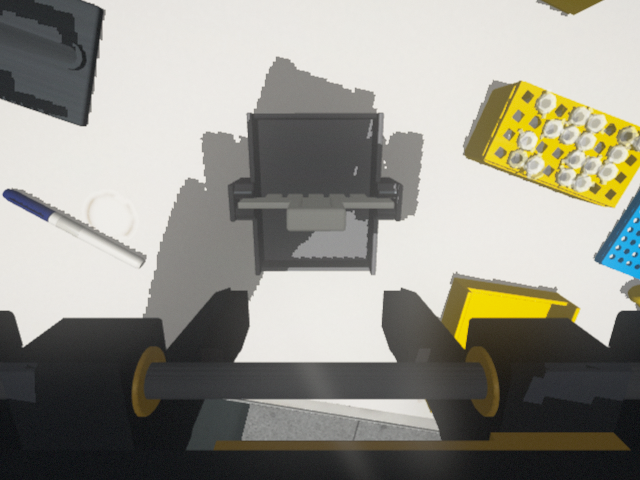

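View pics/s24.png

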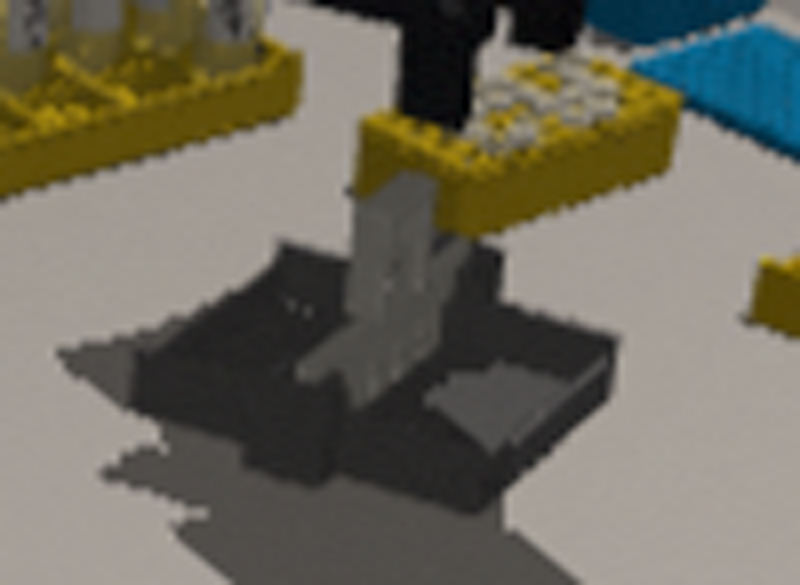

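Run:
```python
import cv2
a=cv2.imread('pics/w24.png'); cv2.imwrite('pics/w24c.png',cv2.resize(a[105:280,220:412],None,fx=4.1,fy=3.4,interpolation=cv2.INTER_CUBIC))
cv2.imwrite('pics/w24d.png',cv2.resize(a[170:240,220:412],None,fx=4.1,fy=8,interpolation=cv2.INTER_CUBIC))
```

```text
(no output)
```

View pics/w24d.png

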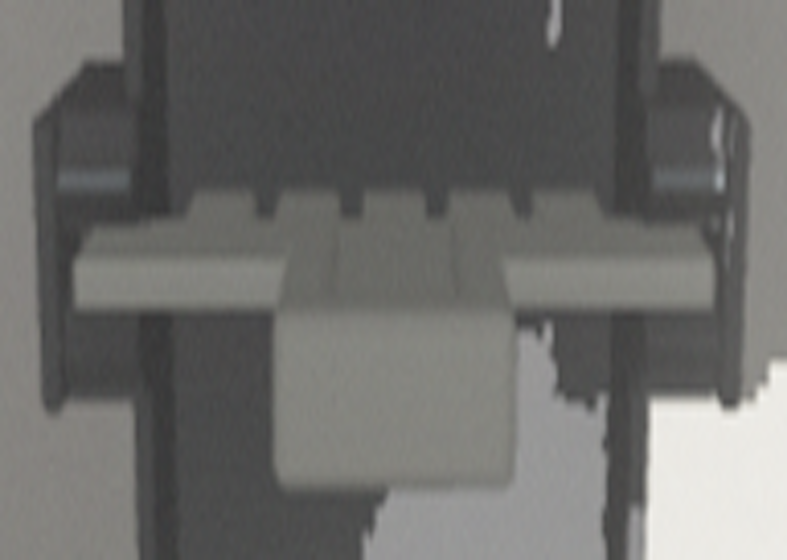

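Run:
```python
from held import *
sc,off=(4.1,8),(220,170)
P=camtool()
L=np.array([(2.5,-58,46),(2.5,58,46),(-2.5,-58,46),(-2.5,58,46),(7,-18,97),(7,18,97),(-7,-18,97),(-7,18,97),(2,-42,0),(2,42,0)])/1e3
uv=np.array([(73,258),(715,258),(75,308),(715,308),(275,308),(513,308),(277,487),(513,487),(193,190),(600,190)])/sc+off
f=lambda q:(proj(P,comb2tool(q,L))-uv).ravel()
s=least_squares(f,[0,0,.05,0,0],loss='soft_l1');q=s.x;print('comb',np.round(q*1000,1),'tilt',np.degrees(q[3]),np.round(s.fun.reshape(-1,2),1).tolist())
up=np.array([(35,120),(48,408),(750,120),(735,408)])/sc+off
def X(p):
    x,y,z,h,a=p[:5]; M=np.array([(h,-.065,0),(-h,-.065,0),(h,.065,0),(-h,.065,0)]); return (Rz(a)@M.T).T+[x,y,z]
t=least_squares(lambda p:(proj(P,X(p))-up).ravel(),[0,0,.1,.0134,0]).x; print('posts',t*1000)
top=comb2tool(q,[(0,0,.097)])[0]*1000; sp=comb2tool(q,[(0,0,.046)])[0]*1000; print('top',top,'spine top',sp)
print('underside above slot floor mm:',(t[2]*1000+20)-comb2tool(q,[(0,0,.022)])[0][2]*1000)
pt,R,_=tool(); print('top world',pt+R@(top/1000))
for y in (-.055,.055): print(comb2tool(q,[(0,y,.022)])*1000)
```

```text
comb [ 25.5   1.7 102.9  21.   -0.3] tilt 1.2019502297405353 [[0.2, -0.3], [0.0, -0.3], [0.1, 0.1], [-0.4, 0.1], [-0.7, -0.1], [1.4, -0.1], [-0.6, 0.2], [0.8, 0.2], [0.5, 0.1], [-1.9, 0.1]]
posts [2.52750308e+01 1.27753237e+00 1.32249032e+02 1.38651861e+01
 1.03781428e-01]
top [26.04362629  1.69004163 74.94903901] spine top [ 24.97382738   1.69038841 125.93781748]
underside above slot floor mm: 2.3164950969836866
top world [ 0.5154615  -0.16874711  0.10144415]
[[ 24.45256402 -53.30944551 149.93253677]]
[[ 24.48822118  56.69054871 149.93253677]]
```

```bash
python3 -m inch '[[0.6,[1,0.1,0],0],[0.8,[2,0.15,0],0],[1,[2.6,0.15,0.5],0],[1,[2.6,0.15,1.5],0],[1,[2.6,0.15,3],0],[1,[2.6,0.15,4],0],[1,[2.6,0.15,5],0],[1,[2.6,0.15,5.4],0],[1,[2.6,0.15,5.4],0],[1,[2.6,0.15,5.4],0]]' 10
```

```text
clock: 24.9
tool_pos: [0.5157, -0.169, 0.1234]
eef_rot: [0.995, 0.096, 0.0, 0.0]
contact_force: [0.2, 0.6, -0.6]
opening: 0.006
```

```bash
python3 - <<'E'
from h import *
im=viewer.snapshot('scene')[:,:,::-1]; cv2.imwrite('pics/s25.png',cv2.resize(im[190:290,330:430],None,fx=7.5,fy=6,interpolation=cv2.INTER_CUBIC))
E
python3 -m inch '[[1,[0,0,0.1],0],[1,[0,0,0.2],0],[1,[0,0,0.3],0],[1,[0,0,0.3],0]]'
```

```text
clock: 25.35
tool_pos: [0.5155, -0.1689, 0.1202]
eef_rot: [0.995, 0.096, -0.0, 0.0]
contact_force: [-0.1, -0.4, -0.0]
opening: 0.003
```

View pics/s25.png

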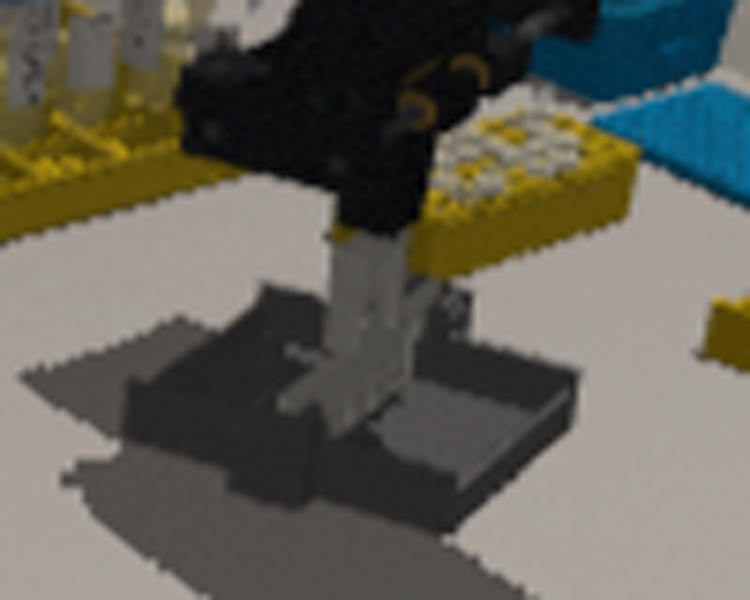

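```bash
python3 -m inch '[[1,[0,0,0.05],0],[1,[0,0,0.1],0],[1,[0,0,0.15],0],[1,[0,0,0.2],0],[1,[0,0,0.2],0]]'
```

```text
clock: 25.85
tool_pos: [0.5155, -0.1689, 0.1181]
eef_rot: [0.995, 0.096, -0.0, -0.0]
contact_force: [-0.3, 0.2, 0.5]
opening: 0.006
```

```bash
python3 -m inch '[[1,[0,0,0.05],0],[1,[0,0,0.1],0],[1,[0,0,0.1],0]]'
```

```text
clock: 26.15
tool_pos: [0.5159, -0.1689, 0.1176]
eef_rot: [0.995, 0.096, 0.0, 0.0]
contact_force: [-0.4, 0.9, 3.6]
opening: 0.004
```

```bash
python3 -m inch '[[1,[0,0,0.05],0],[1,[0,0,0.1],0],[1,[0,0,0.1],0]]'; python3 -m inch '[[1,[0,0,0.05],0],[1,[0,0,0.1],0],[1,[0,0,0.1],0]]'
```

```text
clock: 26.45
tool_pos: [0.5166, -0.1688, 0.1175]
eef_rot: [0.995, 0.096, 0.001, 0.0]
contact_force: [-0.7, 1.5, 10.8]
opening: 0.003
clock: 26.75
tool_pos: [0.5175, -0.1686, 0.1174]
eef_rot: [0.995, 0.096, 0.002, 0.0]
contact_force: [-1.2, 2.2, 17.5]
opening: 0.006
```

```bash
python3 -m inch '[[1,[0,0,-0.2],0],[1,[0,0,-0.6],0],[1,[0,0,-2],0],[1,[0,0,-5],0],[1,[-1.5,0,-8],0],[1,[-2.6,0,-9],0],[1,[-2.6,0,-9],0],[1,[-2.6,0,-9],0],[1,[-2.6,0,-9],0]]'
python3 - <<'E'
from h import *
im=viewer.snapshot('wrist')[:,:,::-1]; cv2.imwrite('pics/w26.png',im)
cv2.imwrite('pics/w26d.png',cv2.resize(im[150:270,210:420],None,fx=3.8,fy=5,interpolation=cv2.INTER_CUBIC))
im=viewer.snapshot('scene')[:,:,::-1]; cv2.imwrite('pics/scene26.png',im)
E
```

```text
clock: 27.65
tool_pos: [0.4899, -0.1735, 0.204]
eef_rot: [0.995, 0.096, -0.001, -0.0]
contact_force: [-0.2, -1.0, -0.7]
opening: 0.005
```

View pics/w26d.png

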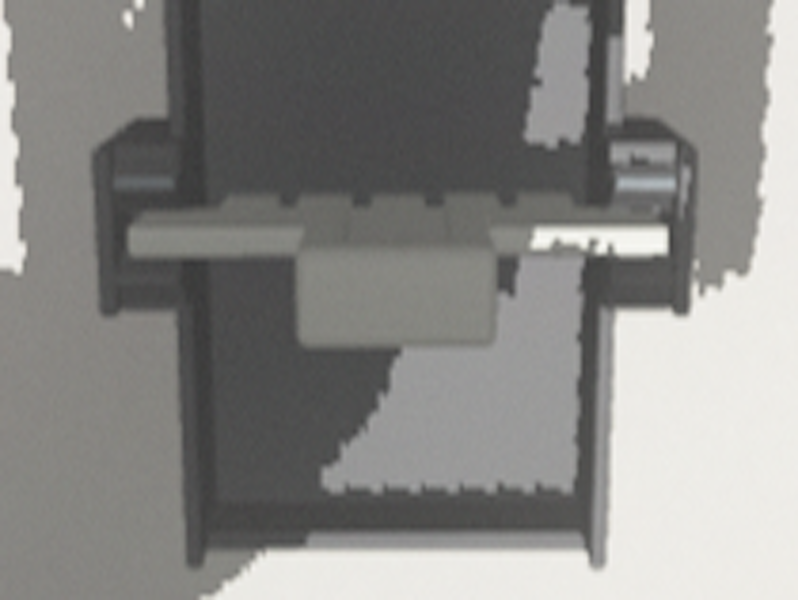

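View pics/scene26.png

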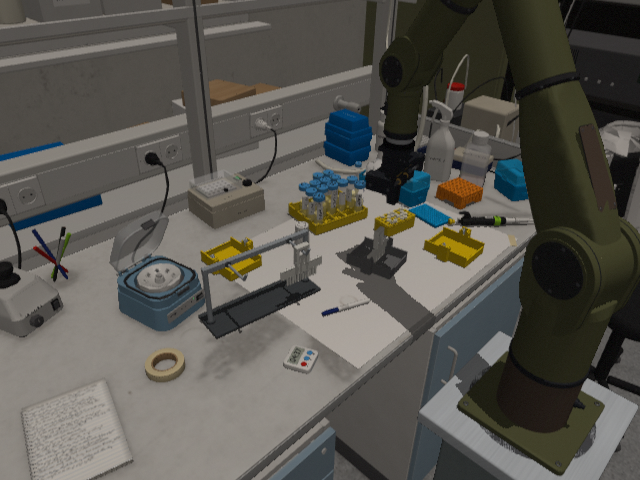

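```bash
python3 -c "
from plant import r
s=r.get_state();print(s['clock'],s['contact_force'],s['opening']);print(r.finish_job())"
```

```text
27.75 [-0.17304607  0.10017883 -0.087278  ] 0.00692978727226019
the job is handed in; nothing more can be done
None
```

The five-toothed comb is off the left peg and standing teeth down in both slots of the grey tray. I handed the job in at 27.75 s with the gripper clear. The fine comb is still on its peg, and the other things look unmoved in the last scene picture.

- **Taking it off the peg:** I gripped it across the handle bars at 4 N and drew it back, so it tipped as its hole followed the upturned end. Forces read between moves stayed at about 2.6 N or less.
- **Seating it:** I set it upright in the slot flares and pressed it home. It stopped dead as the push rose from about 10 to 24 N, so I took that as the slot floor. That is slightly above the 5 to 20 N given.
- **Second check:** After letting go I pressed the handle top with closed fingers to 17.5 N, and it gave only 0.2 mm. At that press the top stood at about 103.4 mm, against 103 mm nominal. The fingertips slid about 2 mm sideways while pressing.
- **Last pictures:** The comb stands level in both slots, with about 1° of tilt measured before the final press.
- **Check that disagreed:** Heights measured from the camera put the spine 1 to 2.3 mm higher than fully seated. That is near the camera's error, and I trusted the hard stop and the touched height instead.

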